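# Empty the coin-box dispenser into the cashier's tray

### The job

Cash up the counter: get every coin box out of the dispenser by pushing its sprung slide right through its stroke once for each box and letting it spring back, never pulling a box out of the shaft by hand, and pack all the boxes and the loose round coin canisters into the long black tray. They must all stand flat on the tray's floor in one row, side by side, canisters upright, with the dispenser empty and its slide back at rest; leave the mug, the calculator and the tape roll alone.

Things in the scene. Friction and masses are not known exactly. Their poses are not given: they have to be found in the camera images.
- dispenser: fixed grey coin-box dispenser; origin on the work surface under the middle of its upright aluminium shaft; own x is the way boxes are pushed out, z up. Shaft 50 x 69 mm outside (x by y), open between its corner strips, locked cap, 175 mm high in all. The boxes stand in it in one stack on a base plate 6 mm thick, 68 mm wide, from x = -203 to +146 mm
- apron (a point): on the base plate's upper face (6 mm up), ahead of the shaft, where the centre of a fully pushed-out box comes to rest: about x = 80 mm, y = 0 in the dispenser's frame. The apron is open above and to the sides. The lowest box leaves through a gate under the shaft's front strips; as the slide springs back, the rest of the stack drops by one box (36 mm)
- paddle (a point): middle of the rear face of the slide's black upright paddle, the face to push, along the dispenser's x; at rest at x = -184, y = 0, z = 42 mm in the dispenser's frame. The paddle is 60 mm wide, 8 mm thick and reaches from z = 8 to 76 mm; with the slide fully in, it is still 61 mm behind the shaft
- slide (a joint): travel of the sprung slide (m): 0 at rest, 0.090 fully pushed in against its stop. The return spring takes 5 N at the start and 9 N at the end; friction under a full stack adds up to about 6 N. It springs back by itself when let go. It is a steel bar 54 mm wide, its top 41 mm above the work surface; the bar and the shaft are slippery
- tray_in (a point): centre of the inner floor of the fixed long black tray, 4 mm above the work surface; the inside is 66 mm (x) by 278 mm (y), the walls are 4 mm thick and the rim is 12 mm above the work surface. A full load (four boxes, two canisters) in one row, the boxes' 40 mm sides along the tray, takes 260 of the 278 mm
- coinbox1_mid (a point): hard brown plastic coin box, a block 40 mm (its own x) by 60 mm (its own y) by 36 mm high, 0.1 kg, with a dark lid seam; this point is its centre. Lowest in the stack at the start
- coinbox2_mid (a point): hard brown plastic coin box, a block 40 mm (its own x) by 60 mm (its own y) by 36 mm high, 0.1 kg, with a dark lid seam; this point is its centre. Second in the stack
- coinbox3_mid (a point): hard brown plastic coin box, a block 40 mm (its own x) by 60 mm (its own y) by 36 mm high, 0.1 kg, with a dark lid seam; this point is its centre. Third in the stack
- coinbox4_mid (a point): hard brown plastic coin box, a block 40 mm (its own x) by 60 mm (its own y) by 36 mm high, 0.1 kg, with a dark lid seam; this point is its centre. Top of the stack; sometimes absent
- canister1_mid (a point): squat round white coin canister with a metal lid, 50 mm in diameter, 32 mm high, 0.12 kg, standing loose on the desk to one side of the tray; one or both canisters may be absent; this point is its centre, own z up
- canister2_mid (a point): squat round white coin canister with a metal lid, 50 mm in diameter, 32 mm high, 0.12 kg, standing loose on the desk to one side of the tray; one or both canisters may be absent; this point is its centre, own z up
- mug: white mug, 76 mm across, 85 mm high, bystander; origin at its underside
- calculator: black desk calculator 150 x 100 x 20 mm, bystander; origin at its underside
- tape_roll: roll of clear tape 90 mm across, 24 mm high, bystander; origin at its underside

How it is judged:
On the way, in this order (a step that is already met when the one before it is completed fails the run):
1. the slide is pushed fully in for the first time, with the lowest coin box delivered onto the apron (value of joint slide above 0.085 m and x of coinbox1_mid in the frame of dispenser above 0.07 m).
2. the slide has sprung back to rest (value of joint slide below 0.006 m), for 0.1 s.
At the end, for the whole second after the job is handed in: every coin box and canister present is on the tray floor: centre within 18 mm (canisters 20) of the long centre line, within 124 mm of the middle along it, at most 24.5 mm (canisters 20.5) above the floor; canisters upright to 0.15 rad; slide within 6 mm of rest (x of coinbox1_mid in the frame of tray_in between -0.018 and 0.018 m and y of coinbox1_mid in the frame of tray_in between -0.124 and 0.124 m and z of coinbox1_mid in the frame of tray_in between 0.012 and 0.0245 m and x of coinbox2_mid in the frame of tray_in between -0.018 and 0.018 m and y of coinbox2_mid in the frame of tray_in between -0.124 and 0.124 m and z of coinbox2_mid in the frame of tray_in between 0.012 and 0.0245 m and x of coinbox3_mid in the frame of tray_in between -0.018 and 0.018 m and y of coinbox3_mid in the frame of tray_in between -0.124 and 0.124 m and z of coinbox3_mid in the frame of tray_in between 0.012 and 0.0245 m and x of coinbox4_mid in the frame of tray_in between -0.018 and 0.018 m and y of coinbox4_mid in the frame of tray_in between -0.124 and 0.124 m and z of coinbox4_mid in the frame of tray_in between 0.012 and 0.0245 m and x of canister1_mid in the frame of tray_in between -0.02 and 0.02 m and y of canister1_mid in the frame of tray_in between -0.124 and 0.124 m and z of canister1_mid in the frame of tray_in between 0.01 and 0.0205 m and angle between each of canister1_mid, canister2_mid's own z axis and vertical below 0.15 rad and x of canister2_mid in the frame of tray_in between -0.02 and 0.02 m and y of canister2_mid in the frame of tray_in between -0.124 and 0.124 m and z of canister2_mid in the frame of tray_in between 0.01 and 0.0205 m and value of joint slide below 0.006 m); the robot touches nothing.
It fails at once if a coin box that is still in the dispenser's shaft or gate is touched by the fingers (it must be pushed right out by the slide) ((contact force between the fingers and coinbox1 above 0.5 N and x of coinbox1_mid in the frame of dispenser between -0.03 and 0.058 m and y of coinbox1_mid in the frame of dispenser between -0.03 and 0.03 m and (z of coinbox1_mid in the frame of dispenser below 0.034 m or (x of coinbox1_mid in the frame of dispenser below 0.025 m and z of coinbox1_mid in the frame of dispenser below 0.17 m))) or (contact force between the fingers and coinbox2 above 0.5 N and x of coinbox2_mid in the frame of dispenser between -0.03 and 0.058 m and y of coinbox2_mid in the frame of dispenser between -0.03 and 0.03 m and (z of coinbox2_mid in the frame of dispenser below 0.034 m or (x of coinbox2_mid in the frame of dispenser below 0.025 m and z of coinbox2_mid in the frame of dispenser below 0.17 m))) or (contact force between the fingers and coinbox3 above 0.5 N and x of coinbox3_mid in the frame of dispenser between -0.03 and 0.058 m and y of coinbox3_mid in the frame of dispenser between -0.03 and 0.03 m and (z of coinbox3_mid in the frame of dispenser below 0.034 m or (x of coinbox3_mid in the frame of dispenser below 0.025 m and z of coinbox3_mid in the frame of dispenser below 0.17 m))) or (contact force between the fingers and coinbox4 above 0.5 N and x of coinbox4_mid in the frame of dispenser between -0.03 and 0.058 m and y of coinbox4_mid in the frame of dispenser between -0.03 and 0.03 m and (z of coinbox4_mid in the frame of dispenser below 0.034 m or (x of coinbox4_mid in the frame of dispenser below 0.025 m and z of coinbox4_mid in the frame of dispenser below 0.17 m)))).
It fails at once if the mug, calculator or tape roll is moved by more than 40 mm (distance of any of mug, calculator, tape_roll from where it was at the start of the episode above 0.04 m).
Of coinbox4, canister1, canister2 only 1 to 3 are there at a start; the rules pass over those that are not, and their reading is None.
At some moment in a run one of canister1, canister2 may be knocked a few centimetres aside while the robot is not near it.
Once in a run the grip may slacken for a moment while it holds something.
It also fails if it takes over 210 s, if anything falls off the work surface, if the arm or the gripper's body presses on something with over 40 N, if the wrist force passes 120 N, or if a joint passes its speed limit or range.

### The arm

A 7-joint arm with a two-finger parallel gripper is mounted at the origin on the work surface. World frame = base frame: x ahead of the robot, y to its left, z up, the work surface at z = 0. Lengths are in m, angles in rad, forces in N, time in s.
With the tool pointing down it reaches from about 0.425 to 0.925 m from the base axis. Payload 6.8 kg.
Tool frame: the origin (TCP) lies at the very end of the fingers, on their centre line; the grasp point (between the pads) lies 19 mm behind it; z points along the fingers, y is the line along which they close (so a half turn about z gives the same grasp; the last joint's range is limited). The gripper opens to 85 mm and grips with 20 to 120 N. Pads are 22 mm wide; open, the fingers measure 114 mm over their backs; the gripper's body (76 mm by 85 mm) begins 54 mm behind the grasp point. The pads swing forward as they close: fully open they stand 13 mm farther back than shut.
Start: joints at [-1.276, 0.477, 0.022, 1.555, -0.011, 1.109, -0.083], TCP at [0.265, 0.621, 0.199] pointing down, gripper open.
Joint ranges: [-2.96, 2.96], [-0.34, 2.1], [-1.41, 1.46], [0.24, 2.44], [-1.37, 4.51], [0.17, 1.92], [-2.96, 2.96]. Speed limits (rad/s): [2.39, 2.39, 3.14, 3.14, 3.14, 3.14, 3.14].

### API

Orientations are given as a rotation vector (axis times angle).
In Python, from bench import monitor, optics, r gives the robot as it stands.
- The arm moves only by the shell command python3 -m crank 'ROWS' [OPENING] [FORCE]. ROWS is JSON, a list of rows, each a list of 2 entries, a list of its own where there are three numbers: the shift along the tool's x, y, z in cm, then the turn, a rotation vector about the tool's x, y, z in rad. A call has 1 to 5 rows; each row shifts and turns the commanded pose from where the row before left it, along the tool's axes as they then stand; what a row does not reach is not made up. A row lasts 1/10 s, in which the tool goes at most 50 mm and 8.59 degrees, less where a joint would pass 70% of its speed; a pose out of reach is approached as far as the arm can. A call is refused whole if a number of a shift passes 5 or a number of a turn 0.15, either way. A call with a gripper value outside its range is refused whole. OPENING is the finger opening in cm, from 0 to 8.54, set as the call begins (- or left out, the last holds). The fingers move at their own pace and stop on an object; FORCE is the grip in N (left out, the last holds). Time passes only in rows, so rows that do not move let the fingers close. It gives the time, the measured TCP pose, the force, the opening and the grip force at its end, in the units of the state.
- monitor.get_obs(): the state, without advancing time (a new reading comes with each control period).
- optics.grab_frame(name): name is "side" or "top" or "wrist"; returns (picture, depth): 400x640x3 uint8, red, green, blue; 400x640 float32, m along the optical axis (not along the pixel's ray), 0 where there is no reading.
- optics.camera_model(name): a dict with "vertical_fov" (degrees; the focal length in pixels is half the picture's height over the tangent of half this angle, whatever the lens; pixels are square), "cx", "cy" (the principal point, pixels), "R" (3x3) and "t" (3): a world point X has camera coordinates R X + t; the wrist camera has in their place "hand_eye" (4x4, takes a point from camera to tool coordinates, whose origin is the TCP and whose axes are the flange's). Camera axes: x right, y down, z forward; pixel columns grow to the right and rows downward; lengths in m; the calibration is good to about 2 mm. A picture is of the moment at which its call begins: read the wrist's pose just before it. camera_model takes no time and is no camera call.
- r.hand_in(): hands the job in; it is judged then, once.
The state is a dict: "clock": time; "joints": joint angles; "qvel": joint speeds; "tau": joint torques, N m; "tcp_pos": TCP position; "orientation": TCP orientation; "contact_force": force on the tool from outside, world axes, zero at the start; "moment": the same for the moment, N m; "grip_width": finger opening in m; "gripper_force": force on a finger pad.
Only numpy, scipy, OpenCV 4.12 (cv2) and the standard library are available. Lean on these libraries where they do the work, as an engineer would, in place of code of your own. Each camera call takes 0.05 s, during which the arm holds its last target. There are 200 camera calls.

## Working session

There is one attempt and no reset: what is moved stays moved. The work goes in short steps, Python scripts to look and compute and a shell command to move; the robot and the scene stay as the last step left them, time stands still between calls to the robot, and variables do not carry over. Pictures are saved under pics/ and viewed, at most 14 in all, crops included, and the job is handed in when it is done.

```bash
ls; mkdir -p pics
cat > h.py <<'E'
import numpy as np, cv2, sys
from scipy.spatial.transform import Rotation as Ro
from bench import monitor, optics, r
def cloud(name):
    s=monitor.get_obs(); im,d=optics.grab_frame(name); m=optics.camera_model(name)
    f=200/np.tan(np.radians(m['vertical_fov'])/2)
    v,u=np.mgrid[:400,:640]
    P=np.stack([(u-m['cx'])/f*d,(v-m['cy'])/f*d,d],-1)
    if 'R' in m: W=(P-np.array(m['t']))@np.array(m['R'])
    else:
        H=np.array(m['hand_eye']); W=P@H[:3,:3].T+H[:3,3]
        W=W@Ro.from_rotvec(s['orientation']).as_matrix().T+s['tcp_pos']
    W[d<=0]=np.nan
    return im,d,W
def save(im,n): cv2.imwrite('pics/'+n,im[...,::-1])
E
python3 - <<'E'
from h import *
s=monitor.get_obs(); print(s)
for n in('top','side'):
    im,d,W=cloud(n); save(im,n+'0.png'); np.save(n+'0.npy',W)
    m=optics.camera_model(n); print(n,m)
print(optics.camera_model('wrist'))
E
```

```text
pics
{'clock': 0.0, 'joints': array([-1.27613294,  0.47780091,  0.0223682 ,  1.55646724, -0.01151121,
        1.10932789, -0.08310473]), 'qvel': array([ 0.0024395 , -0.00033111,  0.00116239, -0.00042407,  0.00033896,
        0.00201784,  0.00075502]), 'tau': array([ 1.62850196e-03, -5.96453297e+01,  1.60866302e+00, -2.81178224e+01,
        1.24620119e-02,  9.40742641e-03, -2.60567691e-05]), 'tcp_pos': array([0.26434434, 0.62035639, 0.19781914]), 'orientation': array([-6.28365566e-01, -3.07787001e+00,  2.92180527e-03]), 'contact_force': array([ 0.19718162, -1.23948389, -0.18409678]), 'moment': array([-0.04454101, -0.0635413 , -0.03306361]), 'gripper_force': 0.0, 'grip_width': 0.08526048263585834}
top {'vertical_fov': 44.292992545864074, 'cx': 315.8312039015309, 'cy': 203.63829870601413, 'R': array([[-0.01541199, -0.99984102, -0.00896741],
       [-0.9935708 ,  0.01632012, -0.11203002],
       [ 0.11215855,  0.00718315, -0.99366436]]), 't': array([0.0224317 , 0.60745717, 1.3843071 ])}
side {'vertical_fov': 52.36507438488839, 'cx': 316.57067647806906, 'cy': 203.35017964244867, 'R': array([[-0.95611951, -0.29180614, -0.02616592],
       [-0.1342028 ,  0.51560553, -0.84625088],
       [ 0.26043249, -0.80560544, -0.53214171]]), 't': array([0.57915551, 0.19075233, 1.15204269])}
{'vertical_fov': 59.956935311525896, 'cx': 314.7934566365737, 'cy': 203.71303015347272, 'hand_eye': array([[-8.14522160e-04, -9.48379411e-01, -3.17136924e-01,
         8.13519656e-02],
       [ 9.99999152e-01, -4.50295039e-04, -1.22177803e-03,
        -1.52048473e-04],
       [ 1.01590394e-03, -3.17137650e-01,  9.48378974e-01,
        -1.75801014e-01],
       [ 0.00000000e+00,  0.00000000e+00,  0.00000000e+00,
         1.00000000e+00]])}
```

View pics/top0.png

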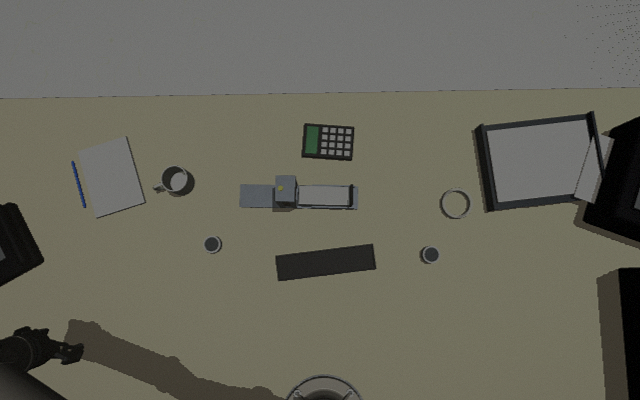

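View pics/side0.png

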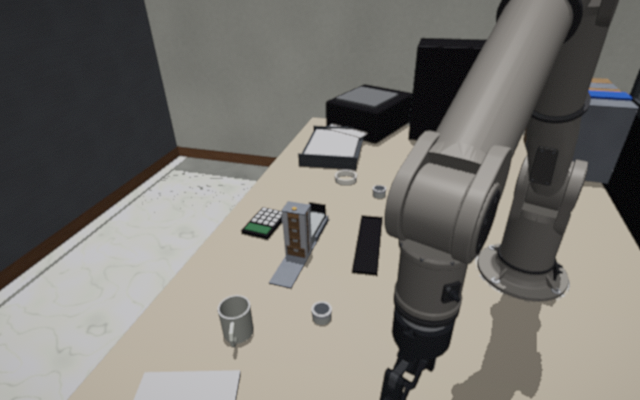

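The top view shows the shaft cap at (286,188), the apron to its left, the paddle near (354,196), the tray at (326,262), and canisters at (212,244) and (431,255). The boxes are visible in the shaft in the side view at (298,232). Next I'll measure these.

Run:
```python
from h import *
W=np.load('top0.npy'); 
def p(u,v,k=2): return np.round(np.nanmedian(W[v-k:v+k+1,u-k:u+k+1].reshape(-1,3),0)*1000,1)
for n,(u,v) in dict(desk1=(326,300),desk2=(400,200),c1=(212,244),c2=(431,255),cap=(286,188),apron=(256,196),trayA=(300,264),trayB=(350,259),mug=(177,185),tape=(455,192)).items(): print(n,p(u,v))
def fit(x0,x1,y0,y1,z0,z1,n):
    Z=W[...,2];m=(Z>z0)&(Z<z1)&(W[...,0]>x0)&(W[...,0]<x1)&(W[...,1]>y0)&(W[...,1]<y1)
    q=W[m][:,:2].astype(np.float32)*1000
    if len(q)<3: print(n,'none');return
    print(n,len(q),cv2.minAreaRect(q),np.median(W[m][:,2]),cv2.minEnclosingCircle(q))
c=p(212,244)/1000;fit(c[0]-.05,c[0]+.05,c[1]-.05,c[1]+.05,.022,.045,'c1')
c=p(431,255)/1000;fit(c[0]-.05,c[0]+.05,c[1]-.05,c[1]+.05,.022,.045,'c2')
c=p(286,188)/1000;fit(c[0]-.06,c[0]+.06,c[1]-.06,c[1]+.06,.160,.19,'cap')
c=p(286,188)/1000;fit(c[0]-.07,c[0]+.07,c[1]-.25,c[1]-.1,.055,.085,'paddle')
c=p(326,262)/1000;fit(c[0]-.08,c[0]+.08,c[1]-.2,c[1]+.2,.007,.018,'tray')
im=cv2.imread('pics/side0.png')
cr=cv2.resize(im[190:300,240:350],None,fx=5,fy=5,interpolation=cv2.INTER_CUBIC)
a=cv2.imread('pics/top0.png')[165:290,230:390];a=cv2.resize(a,(704,550),interpolation=cv2.INTER_CUBIC);a=cv2.convertScaleAbs(a,alpha=1.8)
cv2.imwrite('pics/c1.png',cr);cv2.imwrite('pics/c2.png',a)
```

```text
desk1 [330.4 -12.1  -1.2]
desk2 [ 6.184e+02 -2.359e+02  4.000e-01]
c1 [496.3 312.7  32.5]
c2 [ 455.2 -313.5   32.6]
cap [634.5  89.  171.1]
apron [636.7 189.4   5.7]
trayA [435.2  61.8   5.7]
trayB [447.4 -84.    3.7]
mug [673.6 424.4   4.6]
tape [ 639.4 -397.     3.9]
c1 251 ((497.0544738769531, 313.8838195800781), (48.175941467285156, 49.79358673095703), 79.45250701904297) 0.03200170629016279 ((497.38446044921875, 314.6727294921875), 25.59687614440918)
c2 257 ((458.1637268066406, -312.4624328613281), (51.33645248413086, 45.58345031738281), 89.08097839355469) 0.03234342302378528 ((459.66265869140625, -312.7733459472656), 26.34058952331543)
cap 535 ((635.2352294921875, 93.21249389648438), (50.41666793823242, 70.08195495605469), 89.36444854736328) 0.1713855713986885 ((635.2681274414062, 93.39192962646484), 42.36690139770508)
paddle 71 ((628.1128540039062, -85.88069152832031), (7.892124176025391, 59.104644775390625), 87.9227294921875) 0.07516923409016976 ((628.071533203125, -87.0196533203125), 29.639860153198242)
tray 838 ((440.5581359863281, -14.738555908203125), (396.60968017578125, 152.69473266601562), 89.74077606201172) 0.009188532448946584 ((445.9504089355469, -15.733360290527344), 206.0685272216797)
```

View pics/c1.png

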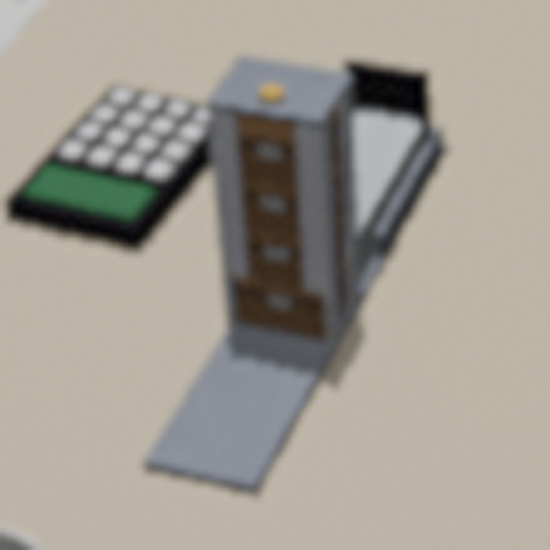

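View pics/c2.png

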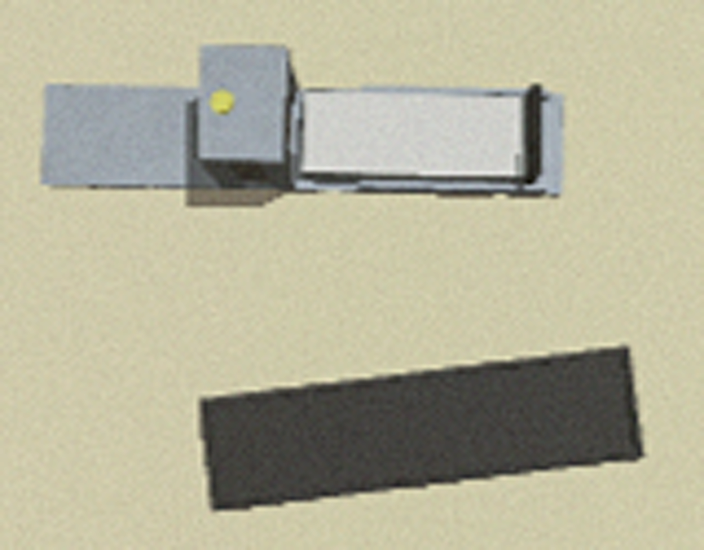

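The crops show four boxes in the shaft (labels at rows 150, 203, 255 and 302 of the side crop), so this is a full load of four boxes and two canisters. In the top crop the tray corners are (200,399), (628,346), (644,457) and (213,510), and the base plate runs from x = 42 to 563.

```bash
cat >> h.py <<'E'
def ray(name,u,v,z):
    m=optics.camera_model(name); f=200/np.tan(np.radians(m['vertical_fov'])/2)
    R=np.array(m['R']);c=-R.T@m['t'];d=R.T@np.array([(u-m['cx'])/f,(v-m['cy'])/f,1])
    return c+d*(z-c[2])/d[2]
def tool(a):  # world yaw of tool x (deg), pos -> report
    s=monitor.get_obs(); M=Ro.from_rotvec(s['orientation']).as_matrix()
    return s,M
E
python3 - <<'E'
from h import *
k=lambda p,z:ray('top',230+(p[0]+.5)/4.4-.5,165+(p[1]+.5)/4.4-.5,z)*1000
def rect(ps,z,n):
    q=np.array([k(p,z)[:2] for p in ps]);print(n,q.round(1).tolist(),'c',q.mean(0).round(1))
    for i in range(4):
        e=q[(i+1)%4]-q[i];print('  len',np.hypot(*e).round(1),'ang',np.degrees(np.arctan2(e[1],e[0])).round(2))
rect([(200,399),(628,346),(644,457),(213,510)],.012,'tray')
rect([(44,85),(563,93),(562,197),(41,186)],.006,'plate')
# tray from dark-colour mask
im=cv2.imread('pics/top0.png');g=im[235:290,265:390].max(2);m=(g<70).astype(np.uint8)
n,l,st,ce=cv2.connectedComponentsWithStats(m);i=1+st[1:,4].argmax();v,u=np.where(l==i)
q=np.array([ray('top',a+265,b+235,.011)[:2]*1000 for a,b in zip(u,v)],np.float32);print(cv2.minAreaRect(q),len(q))
E
```

```text
tray [[461.4, 133.5], [491.8, -149.3], [419.1, -157.8], [389.0, 125.4]] c [440.3 -12.1]
  len 284.4 ang -83.86
  len 73.2 ang -173.39
  len 284.7 ang 96.07
  len 72.9 ang 6.36
plate [[673.4, 237.8], [662.1, -111.2], [591.9, -108.7], [605.0, 239.7]] c [633.1  64.4]
  len 349.1 ang -91.85
  len 70.2 ang 178.03
  len 348.7 ang 87.85
  len 68.4 ang -1.57
((440.115478515625, -11.79254150390625), (74.88595581054688, 285.3797912597656), 6.187419414520264) 2551
```

```bash
cat >> h.py <<'E'
DO=np.array([634.6,93.]);DA=88.0; TO=np.array([440.2,-12.]);TA=96.1
def disp(x,y=0): a=np.radians(DA);return DO+x*np.array([np.cos(a),np.sin(a)])+y*np.array([-np.sin(a),np.cos(a)])
def tray(y,x=0): a=np.radians(TA-90);return TO+y*np.array([-np.sin(a),np.cos(a)])+x*np.array([np.cos(a),np.sin(a)])
def go(xy,z,yaw=None):
    s=monitor.get_obs();M=Ro.from_rotvec(s['orientation']).as_matrix()
    d=M.T@(np.r_[xy,z]-np.array(s['tcp_pos'])*1000)/10
    cur=np.degrees(np.arctan2(M[1,0],M[0,0]))
    yaw=cur if yaw is None else yaw
    a=np.radians(yaw);T=np.array([[np.cos(a),np.sin(a),0],[np.sin(a),-np.cos(a),0],[0,0,-1]])
    print('shift cm',d.round(2),'turn',Ro.from_matrix(M.T@T).as_rotvec().round(3),'yaw',cur.round(2),'pos',(np.array(s['tcp_pos'])*1000).round(1),'w',round(s['grip_width']*1000,1),'F',round(s['gripper_force'],1),'t',round(s['clock'],2),'cf',np.round(s['contact_force'],1))
E
python3 -m crank '[[[0,0,-3],[0,0,0.13]],[[0,0,-3],[0,0,0.13]],[[0,0,-3],[0,0,0.13]],[[0,0,-1],[0,0,0.13]],[[0,0,0],[0,0,0.13]]]' 0
python3 -m crank '[[[0,0,0],[0,0,0.13]],[[0,0,0],[0,0,0.13]],[[0,0,0],[0,0,0.13]],[[0,0,0],[0,0,0.13]],[[0,0,0],[0,0,0.03]]]'
python3 -c "
from h import *
go(disp(-222),300,88)"
```

```text
clock: 0.6
tcp_pos: [0.265, 0.6218, 0.301]
orientation: [-1.585, -2.711, -0.005]
contact_force: [-0.6, 0.9, -1.2]
grip_width: 0.0126
gripper_force: 0.0
clock: 1.1
tcp_pos: [0.2643, 0.6208, 0.2982]
orientation: [2.259, 2.183, -0.001]
contact_force: [0.4, -0.2, -0.0]
grip_width: 0.0
gripper_force: 0.0
shift cm [-73.68  38.79  -0.11] turn [-0.     0.001  0.001] yaw 88.04 pos [264.3 620.8 298.2] w 0.0 F 0.0 t 1.1 cf [ 0.4 -0.2 -0. ]
```

```bash
python3 -m crank '[[[-4.3,2.3,0],[0,0,0]],[[-4.3,2.3,0],[0,0,0]],[[-4.3,2.3,0],[0,0,0]],[[-4.3,2.3,0],[0,0,0]],[[-4.3,2.3,0],[0,0,0]]]' >/dev/null
python3 -m crank '[[[-4.3,2.3,0],[0,0,0]],[[-4.3,2.3,0],[0,0,0]],[[-4.3,2.3,0],[0,0,0]],[[-4.3,2.3,0],[0,0,0]],[[-4.3,2.3,0],[0,0,0]]]' >/dev/null
python3 -m crank '[[[-4.3,2.3,0],[0,0,0]],[[-4.3,2.3,0],[0,0,0]],[[-4.3,2.3,0],[0,0,0]],[[-4.3,2.3,0],[0,0,0]],[[-4.3,2.3,0],[0,0,0]]]' >/dev/null
python3 -m crank '[[[-4.3,2.2,0],[0,0,0]],[[-4,2,0],[0,0,0]],[[0,0,0],[0,0,0]]]'
python3 -c "
from h import *
go(disp(-222),50,88)"
```

```text
clock: 2.9
tcp_pos: [0.6281, -0.1272, 0.2985]
orientation: [2.262, 2.175, -0.005]
contact_force: [-0.2, -0.6, -0.3]
grip_width: 0.0001
gripper_force: 0.0
shift cm [-0.06 -0.11 24.85] turn [-0.     0.005 -0.004] yaw 87.76 pos [ 628.1 -127.2  298.5] w 0.1 F 0.0 t 2.9 cf [-0.2 -0.6 -0.3]
```

```bash
python3 -m crank '[[[0,0,5],[0,0,0]],[[0,0,5],[0,0,0]],[[0,-0.1,5],[0,0,0]],[[0,0,5],[0,0,0]],[[0,0,4.8],[0,0,0]]]' >/dev/null
python3 -m crank '[[[0,0,0],[0,0,0]],[[1,0,0],[0,0,0]],[[1,0,0],[0,0,0]],[[1,0,0],[0,0,0]],[[0,0,0],[0,0,0]]]'
python3 -m crank '[[[1,0,0],[0,0,0]],[[1,0,0],[0,0,0]],[[1,0,0],[0,0,0]],[[1,0,0],[0,0,0]],[[1,0,0],[0,0,0]]]'
python3 -m crank '[[[1,0,0],[0,0,0]],[[1,0,0],[0,0,0]],[[0.5,0,0],[0,0,0]],[[0,0,0],[0,0,0]]]'
python3 -c "
from h import *
go(disp(-106),50,88)"
```

```text
clock: 3.9
tcp_pos: [0.6298, -0.0858, 0.0527]
orientation: [2.252, 2.189, 0.006]
contact_force: [0.3, 0.4, 0.3]
grip_width: -0.0001
gripper_force: 0.0
clock: 4.4
tcp_pos: [0.6296, -0.0379, 0.0507]
orientation: [-2.256, -2.186, 0.0]
contact_force: [-0.5, -0.4, -0.3]
grip_width: -0.0
gripper_force: 0.0
clock: 4.8
tcp_pos: [0.6305, -0.0128, 0.0507]
orientation: [-2.255, -2.187, -0.0]
contact_force: [0.0, 0.4, -0.0]
grip_width: 0.0001
gripper_force: 0.0
shift cm [-0.02  0.04  0.07] turn [-0.    -0.     0.004] yaw 88.25 pos [630.5 -12.8  50.7] w 0.1 F 0.0 t 4.8 cf [ 0.   0.4 -0. ]
```

Run:
```python
from h import *
im,d,W=cloud('side'); save(cv2.resize(im[180:320,230:420],None,fx=4,fy=4,interpolation=cv2.INTER_CUBIC),'s1.png')
```

```text
(no output)
```

View pics/s1.png

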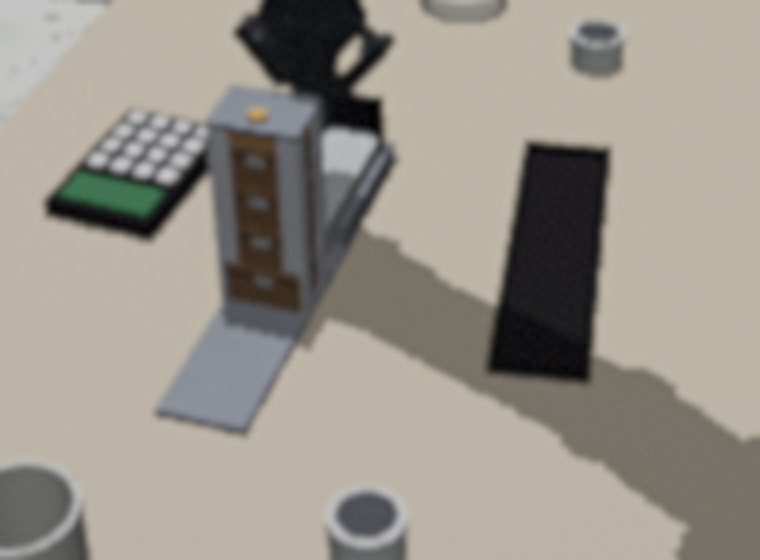

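Run:
```python
from h import *
m=optics.camera_model('side');f=200/np.tan(np.radians(m['vertical_fov'])/2)
def pr(P):
    c=np.array(m['R'])@(np.array(P)/1000)+m['t'];u=m['cx']+f*c[0]/c[2];v=m['cy']+f*c[1]/c[2];return ((u-230)*4,(v-180)*4)
s=monitor.get_obs();print(s['clock'],s['tcp_pos'],s['joints'],s['contact_force'])
for n,P in dict(tcp=np.array(s['tcp_pos'])*1000,tcp_old=[628,-127,50],padrest=[*disp(-184),76],padfull=[*disp(-94),76],cap=[*disp(0),175]).items(): print(n,np.round(pr(P)))
im,d,W=cloud('top');save(cv2.resize(im[150:300,220:410],None,fx=4,fy=4),'t1.png')
```

```text
4.85 [ 0.63044817 -0.01378706  0.05076021] [-0.47416271  0.63691409  0.55726433  1.81171933 -0.44433481  0.82034926
  0.27277181] [-0.9012289  -0.45677051 -0.30466541]
tcp [320. 164.]
tcp_old [363.  92.]
padrest [350.  88.]
padfull [313. 146.]
cap [262. 101.]
```

View pics/t1.png

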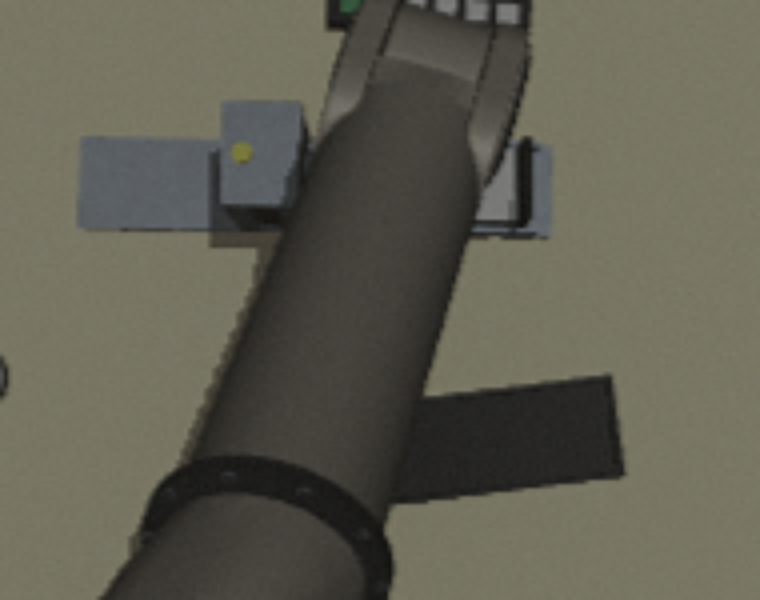

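Run:
```python
from h import *
print(monitor.get_obs()['tcp_pos'],monitor.get_obs()['tau'])
im,d,W=cloud('side')
for cu,cv in [(320,20),(255,40),(380,45),(330,85),(345,100),(355,115),(375,110),(340,150),(335,130)]:
    u,v=int(230+cu/4),int(180+cv/4);print((cu,cv),(W[v,u]*1000).round(0),im[v,u])
im,d,W=cloud('wrist');save(im,'w1.png')
```

```text
[ 0.63045191 -0.01442024  0.05084827] [-7.39385560e-01 -5.58909702e+01  1.05895802e+01 -2.08556753e+01
 -3.64237593e-02  1.56072259e-02 -1.24575433e-02]
(320, 20) [622.  -4. 189.] [23 24 27]
(255, 40) [677.  -2. 165.] [33 34 37]
(380, 45) [576.  -6. 174.] [30 31 34]
(330, 85) [619.  -8. 131.] [18 19 21]
(345, 100) [631. -81.  69.] [16 16 16]
(355, 115) [625. -84.  57.] [15 12 14]
(375, 110) [605. -77.  68.] [7 5 6]
(340, 150) [626. -51.  42.] [180 183 185]
(335, 130) [642. -82.  39.] [134 137 138]
```

View pics/w1.png

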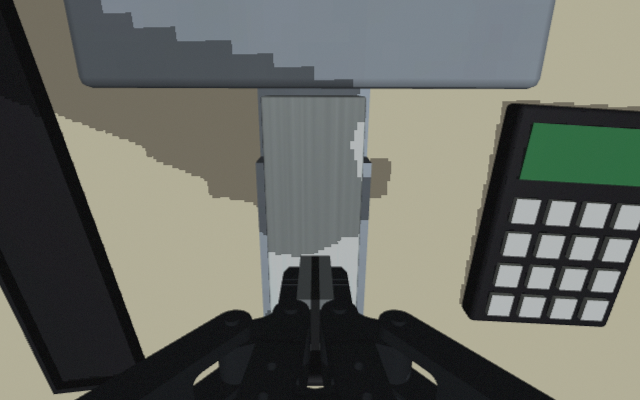

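The wrist view shows the fingertips over the slide bar at (315,260), ahead of the paddle, so the descent missed the paddle. I'll raise, go back behind it and step down while checking.

```bash
python3 -m crank '[[[0,0,-3],[0,0,0]],[[0,0,-4],[0,0,0]],[[0,0,-3],[0,0,0]],[[-3,0,0],[0,0,0]],[[-3,0,0],[0,0,0]]]'|grep tcp
python3 -m crank '[[[-3,0,0],[0,0,0]],[[-3,0,0],[0,0,0]],[[0,0,0],[0,0,0]],[[0,0,0],[0,0,0]],[[0,0,0],[0,0,0]]]'|grep tcp
python3 -m crank '[[[0,0,2],[0,0,0]],[[0,0,3],[0,0,0]],[[0,0,3],[0,0,0]],[[0,0,2],[0,0,0]],[[0,0,0],[0,0,0]]]'|grep -E 'tcp|contact'
python3 -c "
from h import *
go(disp(-222),50,88)
im,d,W=cloud('side'); save(cv2.resize(im[180:320,230:420],None,fx=4,fy=4,interpolation=cv2.INTER_CUBIC),'s2.png')"
```

```text
tcp_pos: [0.6294, -0.0743, 0.1522]
tcp_pos: [0.6267, -0.1328, 0.1506]
tcp_pos: [0.6245, -0.1315, 0.0477]
contact_force: [-0.7, 0.7, -0.1]
shift cm [ 0.27  0.22 -0.23] turn [-0.006 -0.001  0.005] yaw 88.3 pos [ 624.5 -131.5   47.7] w -0.1 F 0.0 t 6.5 cf [-0.7  0.7 -0.1]
```

View pics/s2.png

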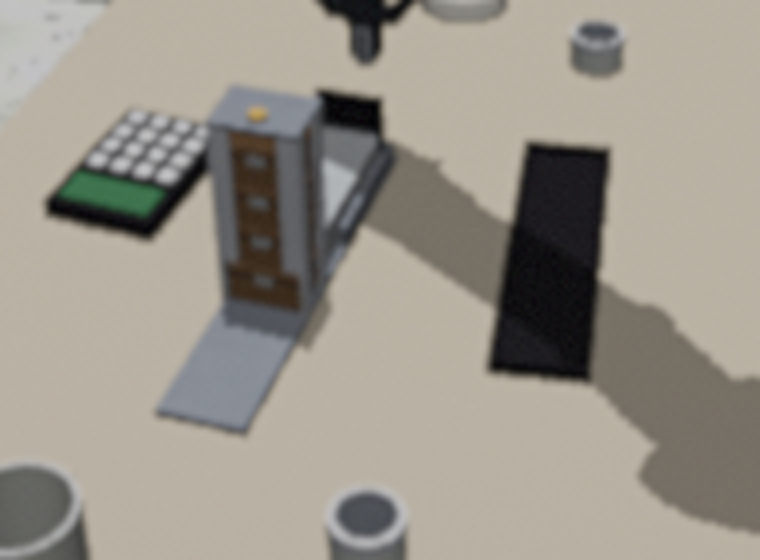

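Run:
```python
from h import *
s=monitor.get_obs();im,d,W=cloud('side')
for cu,cv in [(365,30),(365,40),(365,50),(365,57),(362,57),(340,100),(365,105),(350,118)]:
    u,v=int(230+cu/4),int(180+cv/4);print((cu,cv),(W[v,u]*1000).round(0))
m=(abs(W[...,0]-.625)<.05)&(W[...,1]<-.1)&(W[...,1]>-.22)&(W[...,2]>.015)&(W[...,2]<.3)
q=W[m];print(len(q),np.nanmin(q,0),np.sort(q[:,2])[:15])
print(s['tcp_pos'])
```

```text
(365, 30) [ 623. -117.  119.]
(365, 40) [ 624. -119.  106.]
(365, 50) [ 623. -115.  101.]
(365, 57) [ 624. -118.   92.]
(362, 57) [ 628. -119.   90.]
(340, 100) [635. -84.  67.]
(365, 105) [612. -78.  70.]
(350, 118) [627. -79.  56.]
909 [ 0.5750334  -0.15178631  0.0843576 ] [0.0843576  0.08512142 0.08639312 0.08679288 0.08923141 0.08986185
 0.08986323 0.08999962 0.0904726  0.09048597 0.09158716 0.09169096
 0.09196524 0.09308201 0.09393227]
[ 0.62591208 -0.13235967  0.04969334]
```

Run:
```python
from h import *
s=monitor.get_obs();im,d,W=cloud('wrist')
T=(W*1.-s['tcp_pos'])@Ro.from_rotvec(s['orientation']).as_matrix()*1000
for u,v in [(315,258),(315,265),(315,280),(315,300),(315,330),(300,272)]: print((u,v),T[v,u].round(1),'world',(W[v,u]*1000).round(1))
for u,v in [(150,100),(600,50),(320,200),(320,150)]: print((u,v),(W[v,u]*1000).round(1),im[v,u])
```

```text
(315, 258) [ 10.8   0.2 -39.8] world [ 627.5 -122.3   90.9]
(315, 265) [ 10.6   0.2 -45.9] world [ 627.5 -122.4   97. ]
(315, 280) [ 10.7   0.2 -58. ] world [ 627.5 -122.4  109. ]
(315, 300) [ 10.6   0.2 -71.1] world [ 627.5 -122.5  122.2]
(315, 330) [ -2.2   0.1 -71. ] world [ 627.1 -135.2  122.1]
(300, 272) [ 10.6  -5.9 -51.7] world [ 621.4 -122.3  102.7]
(150, 100) [526.3 -55.9   0.9] [102  98  86]
(600, 50) [784.9 -37.4  21.8] [160 164 164]
(320, 200) [ 6.308e+02 -1.253e+02 -3.000e-01] [103  99  86]
(320, 150) [631.3 -83.6  41.5] [46 48 48]
```

Both cameras put the closed fingertip about 37 mm short of the reported TCP (wrist tool-z −39, side tip z 85 with TCP at 50). From here I use tip z = TCP z + 37 mm. I'll push with TCP z about 27, which puts the tip at 64.

```bash
python3 -m crank '[[[0,0,1.2],[0,0,0]],[[1,0,1],[0,0,0]],[[1,0,0.1],[0,0,0]],[[1,0,0],[0,0,0]],[[1,0,0],[0,0,0]]]'|grep -E 'tcp|contact'
python3 -m crank '[[[1,0,0],[0,0,0]],[[1,0,0],[0,0,0]],[[1,0,0],[0,0,0]]]'|grep -E 'tcp|contact'
python3 -c "
from h import *
go(disp(-105),28,88)"
```

```text
tcp_pos: [0.6276, -0.0947, 0.0276]
contact_force: [0.8, -7.4, -4.5]
tcp_pos: [0.6284, -0.0688, 0.0277]
contact_force: [2.8, -12.4, -7.3]
shift cm [ 5.7   0.05 -0.07] turn [ 0.001  0.007 -0.   ] yaw 87.99 pos [628.4 -68.8  27.7] w -0.1 F 6.3 t 7.45 cf [  2.8 -12.4  -7.3]
```

```bash
python3 -m crank '[[[1,0,0],[0,0,0]],[[1,0,0],[0,0,0]],[[1,0,0],[0,0,0]],[[1,0,0],[0,0,0]],[[1,0,0],[0,0,0]]]'|grep -E 'tcp|contact'
python3 -m crank '[[[0.6,0,0],[0,0,0]],[[0.3,0,0],[0,0,0]],[[0,0,0],[0,0,0]]]'|grep -E 'tcp|contact'
python3 -c "
from h import *
go(disp(-105),28,88)"
```

```text
tcp_pos: [0.6302, -0.0187, 0.0277]
contact_force: [1.7, -12.2, -6.3]
tcp_pos: [0.6304, -0.0123, 0.0278]
contact_force: [2.7, -16.5, -7.8]
shift cm [ 0.04  0.05 -0.02] turn [ 0.002  0.009 -0.002] yaw 87.91 pos [630.4 -12.3  27.8] w -0.1 F 7.9 t 8.25 cf [  2.7 -16.5  -7.8]
```

```bash
python3 -m crank '[[[0.4,0,0],[0,0,0]],[[0.3,0,0],[0,0,0]],[[0,0,0],[0,0,0]]]'|grep -E 'tcp|contact'
python3 -c "
from h import *
go(disp(-105),28,88)
im,d,W=cloud('side'); save(cv2.resize(im[180:320,230:420],None,fx=4,fy=4,interpolation=cv2.INTER_CUBIC),'s3.png')"
```

```text
tcp_pos: [0.6304, -0.0124, 0.0279]
contact_force: [2.7, -29.5, -9.1]
shift cm [ 0.05  0.05 -0.01] turn [ 0.003  0.016 -0.006] yaw 87.63 pos [630.4 -12.4  27.9] w -0.1 F 14.3 t 8.55 cf [  2.7 -29.5  -9.1]
```

View pics/s3.png

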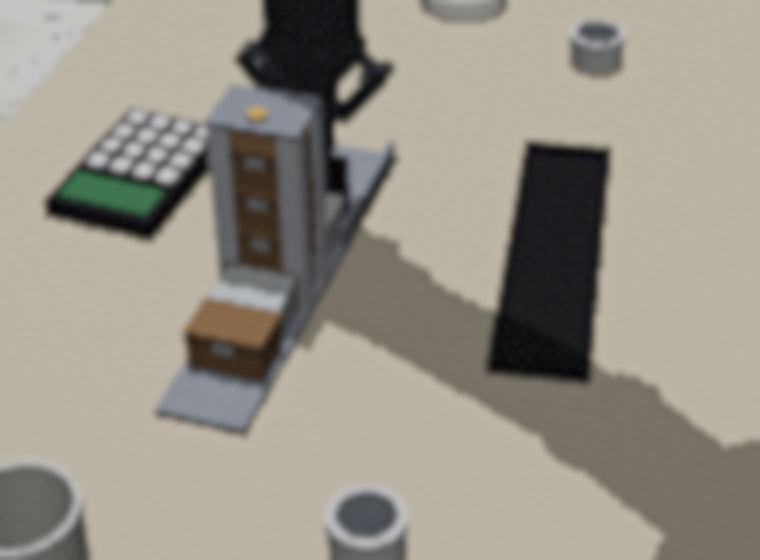

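The slide is fully in: the box sits on the apron at (235,340) in the crop and the force rises against the stop. I'll back off, rise and go over the apron.

```bash
python3 -m crank '[[[-2,0,0],[0,0,0]],[[-3,0,0],[0,0,0]],[[-3,0,0],[0,0,0]],[[-3,0,0],[0,0,0]],[[-2.5,0,0],[0,0,0]]]' >/dev/null
python3 -m crank '[[[0,0,-4],[0,0,0]],[[0,0,-4],[0,0,0]],[[0,0,-4],[0,0,0]],[[0,0,-4],[0,0,0]],[[0,0,-4],[0,0,0]]]' 7.8 40 >/dev/null
python3 -m crank '[[[5,0,0],[0,0,0]],[[5,0,0],[0,0,0]],[[5,0,0],[0,0,0]],[[5,0,0],[0,0,0]],[[5,0,0],[0,0,0]]]' >/dev/null
python3 -m crank '[[[5,0,0],[0,0,0]],[[1.3,0,0],[0,0,0]],[[0,0,0],[0,0,0]],[[0,0,0],[0,0,0]]]' |grep -E 'tcp|width'
python3 - <<'E'
from h import *
go(disp(80),150,88)
s=monitor.get_obs();im,d,W=cloud('wrist');save(im,'w2.png')
T=(W-s['tcp_pos'])@Ro.from_rotvec(s['orientation']).as_matrix()*1000
Z=W[...,2]*1000
m=(Z>30)&(Z<50);q=W[m][:,:2].astype(np.float32)*1000;print('box top',len(q),cv2.minAreaRect(q),np.median(Z[m]))
m=(T[...,2]>-75)&(T[...,2]<0)&(abs(T[...,1])<60)&(abs(T[...,0])<40);t=T[m]
for a in(-1,1):
    k=t[t[:,1]*a>0]; 
    if len(k): k=k[np.argsort(k[:,2])[::-1]];print(a,k[:400:40].round(1).tolist())
E
```

```text
tcp_pos: [0.6366, 0.1788, 0.228]
grip_width: 0.0782
shift cm [-0.58  0.1   7.8 ] turn [0.    0.001 0.002] yaw 88.13 pos [636.6 178.8 228. ] w 78.2 F 0.0 t 10.5 cf [ 0.7 -0.6 -0.4]
box top 6132 ((604.5407104492188, 136.54708862304688), (150.81268310546875, 457.9811096191406), 17.794654846191406) 41.52549035048894
-1 [[5.2, -39.3, -43.0], [5.5, -38.7, -45.2], [-10.5, -39.2, -46.7], [-3.4, -38.9, -47.4], [-0.3, -39.2, -48.5], [-1.2, -39.1, -49.3], [11.4, -41.9, -49.9], [10.5, -40.2, -50.6], [1.1, -39.2, -51.3], [11.2, -43.8, -51.9]]
1 [[5.2, 39.1, -43.0], [-1.0, 39.1, -45.2], [1.9, 38.9, -46.6], [2.0, 39.1, -47.6], [9.1, 39.1, -48.3], [-9.3, 38.8, -49.1], [11.0, 43.5, -49.9], [9.9, 38.9, -50.5], [6.6, 48.9, -51.2], [6.5, 51.1, -51.8]]
```

View pics/w2.png

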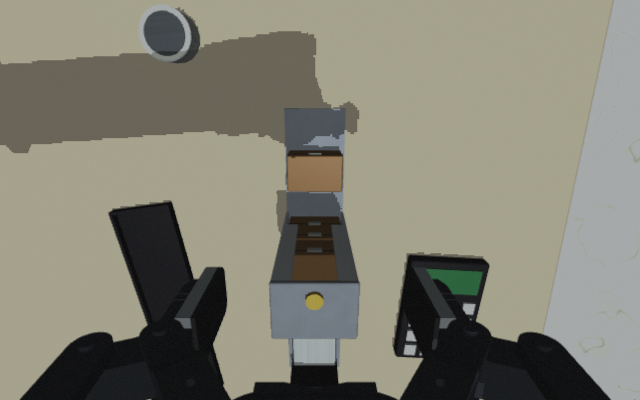

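Run:
```python
from h import *
s=monitor.get_obs();im,d,W=cloud('wrist')
for u,v in [(315,173),(315,320),(315,380),(168,35),(440,280)]: print((u,v),(W[v,u]*1000).round(1),d[v,u])
im,d,W2=cloud('top')
print(s['tcp_pos'],s['joints'])
m=(W2[...,2]>.2)&(W2[...,0]>.5)&(abs(W2[...,1])<.4);q=W2[m];print(len(q),np.nanmin(q,0),np.nanmax(q,0))
save(im[100:330,150:450],'t2.png')
```

```text
(315, 173) [636.8 171.9  41.7] 0.37115878
(315, 320) [633.7  83.5 172. ] 0.27592316
(315, 380) [627.9 -81.7  69.5] 0.42577675
(168, 35) [499.1 311.9  32.9] 0.33638656
(440, 280) [789.4  22.9  20. ] 0.4374411
[0.63680735 0.17762827 0.22820096] [-0.80830482  0.4890924   0.63818463  1.59035308 -0.30848336  1.16482998
 -0.13805674]
5800 [0.50001854 0.12068322 0.27601249] [0.70766829 0.22687121 0.69689424]
```

View pics/t2.png

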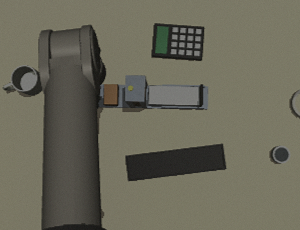

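The box top measures (636.8, 171.9, 41.7), as expected, so I'm descending to grasp it.

```bash
python3 -m crank '[[[-0.6,0,4],[0,0,0]],[[0,0,5],[0,0,0]],[[0,0,5],[0,0,0]],[[0,0,5],[0,0,0]],[[0,0,2],[0,0,0]]]' >/dev/null
python3 -m crank '[[[0,0,2],[0,0,0]],[[0,0,1.5],[0,0,0]],[[0,0,0.6],[0,0,0]],[[0,0,0],[0,0,0]]]' |grep -E 'tcp|contact'
python3 -c "
from h import *
go(disp(79),-23,88)
im,d,W=cloud('wrist')"
python3 -m crank '[[[0,0,0],[0,0,0]],[[0,0,0],[0,0,0]],[[0,0,0],[0,0,0]],[[0,0,0],[0,0,0]],[[0,0,0],[0,0,0]]]' 4 60
python3 -c "
from h import *
go(disp(79),-23,88)"
```

```text
tcp_pos: [0.6364, 0.1731, -0.0235]
contact_force: [0.5, -0.3, 0.2]
shift cm [-0.11  0.1  -0.05] turn [-0.001  0.     0.002] yaw 88.11 pos [636.4 173.1 -23.5] w 78.2 F 0.0 t 11.55 cf [ 0.5 -0.3  0.2]
clock: 12.1
tcp_pos: [0.6377, 0.1741, -0.0216]
orientation: [2.256, 2.185, 0.004]
contact_force: [0.3, -0.3, 7.0]
grip_width: 0.0592
gripper_force: 65.8
shift cm [-0.22 -0.02  0.14] turn [ 0.002 -0.001  0.003] yaw 88.17 pos [637.7 174.1 -21.6] w 59.2 F 65.8 t 12.1 cf [ 0.3 -0.3  7. ]
```

```bash
python3 -m crank '[[[0,0,-2],[0,0,0]],[[0,0,-3],[0,0,0]],[[0,0,-3],[0,0,0]],[[0,-2,-1],[0,0,0]],[[0,-4,0],[0,0,0]]]' | grep -E width
python3 -m crank '[[[0,-4,0],[0,0,-0.07]],[[0,-4,0],[0,0,-0.07]],[[0,-3,0],[0,0,0]],[[-4,-2,0],[0,0,0]],[[-2,0,0],[0,0,0]]]' | grep -E width
python3 -m crank '[[[0,0,0],[0,0,0]],[[0,0,0],[0,0,0]],[[0,0,0],[0,0,0]]]' |grep -E 'width|force'
python3 - <<'E'
from h import *
go(tray(63),-24,96.1)
s=monitor.get_obs();im,d,W=cloud('wrist');save(im,'w3.png')
E
```

```text
grip_width: 0.0589
grip_width: 0.0589
contact_force: [-0.2, -0.5, -0.5]
grip_width: 0.0591
gripper_force: 70.5
shift cm [-5.84 -2.68  9.09] turn [ 0.001 -0.001  0.003] yaw 96.25 pos [453.8 111.5  67. ] w 59.1 F 70.5 t 13.4 cf [-0.2 -0.5 -0.5]
```

View pics/w3.png

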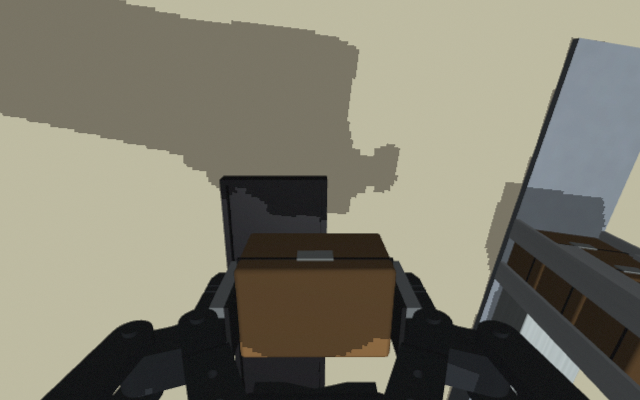

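```bash
cat >> h.py <<'E'
def toolpts(name='wrist'):
    s=monitor.get_obs();im,d,W=cloud(name)
    return s,im,W,(W-s['tcp_pos'])@Ro.from_rotvec(s['orientation']).as_matrix()*1000
E
python3 - <<'E'
from h import *
s,im,W,T=toolpts()
for u,v in [(315,250),(280,250),(350,250),(315,262),(315,268),(315,300),(315,350)]: print((u,v),T[v,u].round(1))
for v in (176,178,180,182,184,190): print(v,[(W[v,u]*1000).round(1).tolist() for u in (235,275,315)])
for u in (219,221,223,225,228,232): print(u,(W[215,u]*1000).round(1).tolist())
for u in (322,324,326,328,330): print(u,(W[195,u]*1000).round(1).tolist())
E
```

```text
(315, 250) [ 19.6   0.1 -50.1]
(280, 250) [ 19.1 -14.  -49. ]
(350, 250) [ 18.4  14.4 -47.5]
(315, 262) [ 18.4   0.1 -57.8]
(315, 268) [ 19.3   0.1 -64.1]
(315, 300) [  5.6   0.1 -63.8]
(315, 350) [-17.    0.1 -64.3]
176 [[394.9, 127.0, 3.0], [423.2, 130.1, 3.1], [451.4, 133.1, 2.7]]
178 [[nan, nan, nan], [423.8, 130.2, 8.8], [451.4, 133.4, 9.5]]
180 [[397.2, 127.0, 13.2], [424.3, 129.9, 12.8], [451.4, 132.9, 13.2]]
182 [[397.1, 125.5, 12.8], [424.3, 128.3, 12.2], [451.6, 131.5, 13.0]]
184 [[397.0, 123.8, 11.9], [424.4, 126.8, 12.0], [451.8, 130.1, 13.0]]
190 [[395.9, 117.6, 6.0], [424.1, 120.4, 5.0], [452.5, 123.2, 4.1]]
219 [383.8, 95.5, 1.3]
221 [385.1, 95.4, 0.6]
223 [389.7, 100.6, 13.2]
225 [390.9, 100.5, 12.7]
228 [392.9, 100.4, 11.9]
232 [393.9, 97.4, 3.4]
322 [457.5, 122.6, 12.4]
324 [458.8, 122.7, 12.4]
326 [460.2, 122.9, 12.5]
328 [462.5, 119.3, 0.1]
330 [464.0, 119.4, -0.1]
```

```bash
sed -i 's/TO=np.array(\[440.2/TO=np.array([438.9/' h.py
python3 -m crank '[[[-2.7,-1.3,0],[0,0,0]],[[-2.5,-1.2,1],[0,0,0]],[[-0.5,-0.3,3],[0,0,0]],[[0,0,2.5],[0,0,0]],[[0,0,0],[0,0,0]]]' | grep -E width
python3 -m crank '[[[0,0,0],[0,0,0]],[[0,0,0],[0,0,0]]]' | grep -E width
python3 -c "
from h import *
go(tray(64),-24,96.1)"
```

```text
grip_width: 0.0592
grip_width: 0.0592
shift cm [ 0.03 -0.06  2.67] turn [ 0.002 -0.     0.002] yaw 96.23 pos [432.6  51.4   2.7] w 59.2 F 70.7 t 14.2 cf [ 0.4  0.2 -1. ]
```

```bash
python3 -m crank '[[[0,-0.05,1.5],[0,0,0]],[[0,0,1],[0,0,0]],[[0,0,0.2],[0,0,0]],[[0,0,0],[0,0,0]],[[0,0,0],[0,0,0]]]' | grep -E 'tcp|contact|width'
python3 -m crank '[[[0,0,0],[0,0,0]],[[0,0,0],[0,0,0]],[[0,0,0],[0,0,0]],[[0,0,-1],[0,0,0]],[[0,0,-2],[0,0,0]]]' 7.8 | grep -E 'tcp|contact|width'
python3 -m crank '[[[0,0,-4],[0,0,0]],[[0,0,-4],[0,0,0]],[[0,0,-4],[0,0,0]],[[0,0,0],[0,0,0]],[[0,0,0],[0,0,0]]]' | grep -E 'tcp'
cat >> h.py <<'E'
def tr(W):  # world m -> tray mm
    a=np.radians(TA-90);d=W[...,:2]*1000-TO
    return np.stack([d@[np.cos(a),np.sin(a)],d@[-np.sin(a),np.cos(a)],W[...,2]*1000],-1)
def intray(W,lo=33,hi=45):
    t=tr(W);m=(abs(t[...,0])<50)&(abs(t[...,1])<150)&(t[...,2]>lo)&(t[...,2]<hi)
    n,l,st,ce=cv2.connectedComponentsWithStats(m.astype(np.uint8))
    for i in range(1,n):
        if st[i,4]>60: q=t[l==i];print('obj n',st[i,4],'min',q.min(0).round(1),'max',q.max(0).round(1),cv2.minAreaRect(q[:,:2].astype(np.float32)))
E
python3 - <<'E'
from h import *
im,d,W=cloud('wrist');intray(W)
go(tray(64),120,96.1)
E
```

```text
tcp_pos: [0.4319, 0.0515, -0.0237]
contact_force: [-5.4, 0.4, 19.0]
grip_width: 0.059
tcp_pos: [0.4301, 0.0504, 0.0048]
contact_force: [0.5, 0.2, -0.6]
grip_width: 0.0781
tcp_pos: [0.4315, 0.0513, 0.1258]
obj n 3742 min [-30.8  43.2  33. ] max [29.4 83.5 43. ] ((-0.6808013916015625, 63.334537506103516), (40.33156204223633, 60.21225357055664), 89.98004150390625)
shift cm [0.05 0.15 0.48] turn [-0.    -0.001  0.002] yaw 96.2 pos [430.6  51.  124.8] w 77.9 F 0.0 t 15.75 cf [-0.2  0.4 -1. ]
```

Box 1 stands at tray y = 63.3, x = −0.7. Now the second stroke.

```bash
python3 -m crank '[[[0,0,0],[0,0,0.072]],[[0,0,0],[0,0,0.071]],[[-4.3,1,0],[0,0,0]],[[-4.3,2,0],[0,0,0]],[[-4.3,2.5,0],[0,0,0]]]' 0 >/dev/null
python3 -m crank '[[[-4.3,2.5,0],[0,0,0]],[[0,4.5,0],[0,0,0]],[[0,4.5,0],[0,0,0]],[[0,3,0],[0,0,0]],[[0,0.2,0],[0,0,0]]]' >/dev/null
python3 -m crank '[[[0,0,2],[0,0,0]],[[0,0,3],[0,0,0]],[[0,0,0],[0,0,0]],[[0,0,0],[0,0,0]]]' >/dev/null
python3 -c "
from h import *
go(disp(-222),27,88)"
```

```text
shift cm [-0.04  0.17  4.68] turn [-0.003  0.    -0.001] yaw 87.95 pos [ 625.4 -128.4   73.8] w 0.3 F 0.0 t 17.15 cf [0.8 0.2 1. ]
```

```bash
python3 -m crank '[[[0,0.2,3],[0,0,0]],[[0,0,1.7],[0,0,0]],[[1,0,0],[0,0,0]],[[1.5,0,0],[0,0,0]],[[1.5,0,0],[0,0,0]]]' |grep -E 'tcp|contact'
python3 -m crank '[[[1.5,0,0],[0,0,0]],[[1.5,0,0],[0,0,0]],[[1.5,0,0],[0,0,0]],[[1.5,0,0],[0,0,0]],[[1,0,0],[0,0,0]]]' |grep -E 'tcp|contact'
python3 -m crank '[[[1,0,0],[0,0,0]],[[0.8,0,0],[0,0,0]],[[0.4,0,0],[0,0,0]],[[0,0,0],[0,0,0]],[[0,0,0],[0,0,0]]]' |grep -E 'tcp|contact'
```

```text
tcp_pos: [0.6305, -0.0894, 0.0287]
contact_force: [-0.3, -11.7, -5.2]
tcp_pos: [0.6329, -0.0207, 0.0288]
contact_force: [0.0, -11.9, -5.1]
tcp_pos: [0.6331, -0.0125, 0.0291]
contact_force: [2.0, -33.0, -9.2]
```

```bash
python3 -m crank '[[[-2,0,0],[0,0,0]],[[-3,0,0],[0,0,0]],[[-3,0,0],[0,0,0]],[[-3,0,0],[0,0,0]],[[-2.5,0,0],[0,0,0]]]' >/dev/null
python3 -m crank '[[[0,0,-4],[0,0,0]],[[0,0,-4],[0,0,0]],[[0,0,-4],[0,0,0]],[[0,0,-4],[0,0,0]],[[0,0,-4],[0,0,0]]]' 7.8 60 >/dev/null
python3 -m crank '[[[5,0,0],[0,0,0]],[[5,0,0],[0,0,0]],[[5,0,0],[0,0,0]],[[5,0,0],[0,0,0]],[[5,0,0],[0,0,0]]]' >/dev/null
python3 -m crank '[[[4,0,0],[0,0,0]],[[1.4,0,0],[0,0,0]],[[0,0,0],[0,0,0]],[[0,0,0],[0,0,0]],[[0,0,0],[0,0,0]]]' |grep -E 'tcp|width'
cat >> h.py <<'E'
def apron(W):
    a=np.radians(DA);d=W[...,:2]*1000-DO;t=np.stack([d@[np.cos(a),np.sin(a)],d@[-np.sin(a),np.cos(a)],W[...,2]*1000],-1)
    m=(t[...,0]>45)&(t[...,0]<150)&(abs(t[...,1])<50)&(t[...,2]>35)&(t[...,2]<48)
    q=t[m];print('apron box',len(q),cv2.minAreaRect(q[:,:2].astype(np.float32)),np.median(q[:,2]))
    m=(abs(t[...,1])<20)&(t[...,0]<-150)&(t[...,0]>-200)&(t[...,2]>60)&(t[...,2]<80)
    if m.sum(): print('paddle x',np.median(t[m][:,0]))
E
python3 - <<'E'
from h import *
go(disp(79.5),-23,88)
im,d,W=cloud('wrist');apron(W)
E
```

```text
tcp_pos: [0.6397, 0.1699, 0.2285]
grip_width: 0.0777
shift cm [ 0.26 -0.26 25.15] turn [ 0.001  0.001 -0.003] yaw 87.8 pos [639.7 169.9 228.5] w 77.7 F 0.0 t 20.65 cf [-0.5 -1.  -0.1]
apron box 2091 ((80.83540344238281, 1.7306861877441406), (59.831199645996094, 39.44312286376953), 89.12052154541016) 42.60899844816773
paddle x -176.91864739878451
```

```bash
python3 -m crank '[[[0.4,-0.35,4],[0,0,0]],[[0,0,5],[0,0,0]],[[0,0,5],[0,0,0]],[[0,0,5],[0,0,0]],[[0,0,2],[0,0,0]]]' >/dev/null
python3 -m crank '[[[0,0,2],[0,0,0]],[[0,0,1.5],[0,0,0]],[[0,0,0.6],[0,0,0]],[[0,0,0],[0,0,0]]]' |grep -E 'tcp|contact'
python3 -m crank '[[[0,0,0],[0,0,0]],[[0,0,0],[0,0,0]],[[0,0,0],[0,0,0]],[[0,0,0],[0,0,0]],[[0,0,0],[0,0,0]]]' 4 60 | grep -E 'tcp|width|force'
python3 -m crank '[[[0,0,-2],[0,0,0]],[[0,0,-3],[0,0,0]],[[0,0,-3],[0,0,0]],[[0,-2,-1],[0,0,0]],[[0,-4,0],[0,0,0]]]' | grep -E width
python3 -m crank '[[[0,-4,0],[0,0,-0.07]],[[0,-4,0],[0,0,-0.07]],[[0,-4,0],[0,0,0]],[[-4,-2,0],[0,0,0]],[[-4,0,0],[0,0,0]]]' | grep -E width
python3 -m crank '[[[-3,0,0],[0,0,0]],[[0,0,0],[0,0,0]],[[0,0,0],[0,0,0]]]' |grep -E 'width|force'
cat >> h.py <<'E'
def held():
    s,im,W,T=toolpts()
    m=(abs(T[...,1])<20)&(T[...,0]>-40)&(T[...,0]<40)&(T[...,2]<-45)&(T[...,2]>-72)
    q=T[m];top=q[:,2].min();f=np.percentile(q[:,0],98)
    k=T[(T[...,0]>-10)&(T[...,0]<10)&(abs(T[...,1])<15)&(T[...,2]>-75)&(T[...,2]<-40)][:,2]
    print('held front x',f.round(1),'top z',np.median(k).round(1),len(k))
E
python3 - <<'E'
from h import *
go(tray(21),-24,96.1); held()
E
```

```text
tcp_pos: [0.6361, 0.176, -0.0234]
contact_force: [0.3, 0.9, 0.1]
tcp_pos: [0.6373, 0.1769, -0.0217]
contact_force: [-0.2, -0.3, 6.5]
grip_width: 0.0593
gripper_force: 65.9
grip_width: 0.059
grip_width: 0.059
contact_force: [0.2, 0.5, -1.7]
grip_width: 0.059
gripper_force: 65.2
shift cm [-5.25 -1.7   9.1 ] turn [ 0.    -0.001 -0.003] yaw 95.91 pos [448.2  62.8  67.1] w 59.0 F 65.2 t 23.4 cf [ 0.2  0.5 -1.7]
held front x 17.2 top z -64.5 3527
```

```bash
python3 -m crank '[[[-2.5,-1,0],[0,0,0]],[[-2,-0.7,1],[0,0,-0.003]],[[-0.5,0,3],[0,0,0]],[[0,0,1.5],[0,0,0]],[[0,0,0],[0,0,0]]]' | grep -E width
python3 -m crank '[[[0,0,0],[0,0,0]],[[0,0,0],[0,0,0]]]' | grep -E width
python3 -c "
from h import *
go(tray(23.6),-24,96.1);held()"
```

```text
grip_width: 0.0591
grip_width: 0.0593
shift cm [-0.08 -0.1   3.65] turn [ 0.001 -0.     0.003] yaw 96.27 pos [437.2  12.4  12.5] w 59.3 F 65.1 t 24.15 cf [-0.8  0.1 -0.9]
held front x 17.2 top z -64.5 3526
```

```bash
python3 -m crank '[[[-0.05,-0.05,2],[0,0,0]],[[0,0,1.3],[0,0,0]],[[0,0,0.35],[0,0,0]],[[0,0,0],[0,0,0]],[[0,0,0],[0,0,0]]]' | grep -E 'tcp|contact|width'
python3 -m crank '[[[0,0,0],[0,0,0]],[[0,0,0],[0,0,0]],[[0,0,0],[0,0,0]],[[0,0,-1],[0,0,0]],[[0,0,-2],[0,0,0]]]' 7.8 | grep -E 'contact|width'
python3 -m crank '[[[0,0,-4],[0,0,0]],[[0,0,-4],[0,0,0]],[[0,0,-4],[0,0,0]],[[0,0,0],[0,0,0]],[[0,0,0],[0,0,0]]]' | grep -E 'tcp'
python3 - <<'E'
from h import *
im,d,W=cloud('wrist');intray(W)
go(disp(-222),120,88)
E
```

```text
tcp_pos: [0.4367, 0.0114, -0.0238]
contact_force: [-1.5, -0.1, 7.3]
grip_width: 0.0593
contact_force: [1.1, 0.6, 0.8]
grip_width: 0.0782
tcp_pos: [0.4364, 0.0116, 0.1263]
obj n 7928 min [-30.7   0.4  33. ] max [29.8 83.4 43.6] ((-0.4835243225097656, 41.78386688232422), (60.30097579956055, 83.20928955078125), 0.4916832745075226)
shift cm [-16.01  17.5    0.52] turn [-0.    -0.001  0.143] yaw 96.21 pos [435.5  11.3 125.3] w 77.9 F 0.0 t 25.75 cf [ 0.6 -0.2 -0.2]
```

```bash
python3 -m crank '[[[0,0,0],[0,0,0.072]],[[0,0,0],[0,0,0.071]],[[-4.3,1,0],[0,0,0]],[[-4.3,2,0],[0,0,0]],[[-4,2.5,0],[0,0,0]]]' 0 >/dev/null
python3 -m crank '[[[-0.7,2.5,0],[0,0,0]],[[0,4.5,0],[0,0,0]],[[0,4.2,0],[0,0,0]],[[0,2.7,0],[0,0,0]],[[0,0.2,0],[0,0,0]]]' >/dev/null
python3 -m crank '[[[0,0,2],[0,0,0]],[[0,0,3],[0,0,0]],[[0,0,0],[0,0,0]],[[0,0,0],[0,0,0]]]' >/dev/null
python3 -c "
from h import *
go(disp(-222),27,88)"
```

```text
shift cm [0.02 0.14 4.74] turn [-0.003  0.    -0.001] yaw 87.94 pos [ 625.6 -129.    74.5] w 0.1 F 0.0 t 27.15 cf [0.5 0.9 0.6]
```

```bash
python3 -m crank '[[[0,0.2,3],[0,0,0]],[[0,0,1.8],[0,0,0]],[[1,0,0],[0,0,0]],[[1.5,0,0],[0,0,0]],[[1.5,0,0],[0,0,0]]]' |grep -E 'tcp|contact'
python3 -m crank '[[[1.5,0,0],[0,0,0]],[[1.5,0,0],[0,0,0]],[[1.5,0,0],[0,0,0]],[[1.5,0,0],[0,0,0]],[[1,0,0],[0,0,0]]]' |grep -E 'tcp|contact'
python3 -m crank '[[[1,0,0],[0,0,0]],[[0.8,0,0],[0,0,0]],[[0.4,0,0],[0,0,0]],[[0,0,0],[0,0,0]],[[0,0,0],[0,0,0]]]' |grep -E 'tcp|contact'
```

```text
tcp_pos: [0.6307, -0.0898, 0.0283]
contact_force: [1.0, -9.7, -5.8]
tcp_pos: [0.6332, -0.0211, 0.0283]
contact_force: [0.8, -11.1, -5.7]
tcp_pos: [0.6334, -0.0125, 0.0285]
contact_force: [3.1, -33.4, -10.3]
```

```bash
python3 -m crank '[[[-2,0,0],[0,0,0]],[[-3,0,0],[0,0,0]],[[-3,0,0],[0,0,0]],[[-3,0,0],[0,0,0]],[[-2.5,0,0],[0,0,0]]]' >/dev/null
python3 -m crank '[[[0,0,-4],[0,0,0]],[[0,0,-4],[0,0,0]],[[0,0,-4],[0,0,0]],[[0,0,-4],[0,0,0]],[[0,0,-4],[0,0,0]]]' 7.8 60 >/dev/null
python3 -m crank '[[[5,0,0],[0,0,0]],[[5,0,0],[0,0,0]],[[5,0,0],[0,0,0]],[[5,0,0],[0,0,0]],[[5,0,0],[0,0,0]]]' >/dev/null
python3 -m crank '[[[4,-0.2,0],[0,0,0]],[[1.6,0,0],[0,0,0]],[[0,0,0],[0,0,0]],[[0,0,0],[0,0,0]],[[0,0,0],[0,0,0]]]' |grep -E 'tcp|width'
python3 - <<'E'
from h import *
go(disp(81,1),-23,88)
im,d,W=cloud('wrist');apron(W)
E
```

```text
tcp_pos: [0.6381, 0.1713, 0.2281]
grip_width: 0.0781
shift cm [ 0.28 -0.2  25.11] turn [ 0.001  0.001 -0.004] yaw 87.79 pos [638.1 171.3 228.1] w 78.1 F 0.0 t 30.65 cf [ 0.5 -0.4  0.2]
apron box 2140 ((80.29340362548828, 1.922861099243164), (40.9442253112793, 59.68453598022461), 0.19448992609977722) 42.59784143710463
paddle x -176.9191561812166
```

```bash
python3 -m crank '[[[0.1,-0.2,4],[0,0,0.003]],[[0,0,5],[0,0,0]],[[0,0,5],[0,0,0]],[[0,0,5],[0,0,0]],[[0,0,2],[0,0,0]]]' >/dev/null
python3 -m crank '[[[0,0,2],[0,0,0]],[[0,0,1.5],[0,0,0]],[[0,0,0.6],[0,0,0]],[[0,0,0],[0,0,0]]]' |grep -E 'tcp|contact'
python3 -m crank '[[[0,0,0],[0,0,0]],[[0,0,0],[0,0,0]],[[0,0,0],[0,0,0]],[[0,0,0],[0,0,0]],[[0,0,0],[0,0,0]]]' 4 60 | grep -E 'tcp|width|force'
python3 -m crank '[[[0,0,-2],[0,0,0]],[[0,0,-3],[0,0,0]],[[0,0,-3],[0,0,0]],[[0,-2,-1],[0,0,0]],[[0,-4,0],[0,0,0]]]' | grep -E width
python3 -m crank '[[[0,-4,0],[0,0,-0.07]],[[0,-4,0],[0,0,-0.07]],[[0,-4,0],[0,0,0]],[[-4,-2,0],[0,0,0]],[[-4,0,0],[0,0,0]]]' | grep -E width
python3 -m crank '[[[-4,0,0],[0,0,0]],[[-3,0,0],[0,0,0]],[[0,0,0],[0,0,0]],[[0,0,0],[0,0,0]]]' |grep -E 'width|force'
python3 - <<'E'
from h import *
go(tray(-21.5),-24,96.1); held()
E
```

```text
tcp_pos: [0.6358, 0.1744, -0.0239]
contact_force: [0.6, -1.1, -0.7]
tcp_pos: [0.6371, 0.1753, -0.0222]
contact_force: [-0.2, -0.2, 6.6]
grip_width: 0.0589
gripper_force: 65.9
grip_width: 0.059
grip_width: 0.0592
contact_force: [0.7, 0.8, -1.1]
grip_width: 0.0591
gripper_force: 65.2
shift cm [-5.41 -1.59  9.05] turn [ 0.    -0.001 -0.006] yaw 95.73 pos [451.5  22.   66.5] w 59.1 F 65.2 t 33.5 cf [ 0.7  0.8 -1.1]
held front x 18.8 top z -65.0 3544
```

```bash
python3 -m crank '[[[-2.5,-1,0],[0,0,0]],[[-2.3,-0.65,1],[0,0,-0.006]],[[-0.5,0,3],[0,0,0]],[[0,0,1.5],[0,0,0]],[[0,0,0],[0,0,0]]]' | grep -E width
python3 -m crank '[[[0,0,0],[0,0,0]],[[0,0,0],[0,0,0]]]' | grep -E width
python3 -c "
from h import *
go(tray(-20.5),-24,96.1);held()"
```

```text
grip_width: 0.0591
grip_width: 0.059
shift cm [-0.11 -0.04  3.6 ] turn [ 0.001 -0.     0.003] yaw 96.27 pos [441.4 -31.3  12. ] w 59.0 F 65.2 t 34.25 cf [ 0.2 -0.4 -0.6]
held front x 18.8 top z -65.0 3539
```

```bash
python3 -m crank '[[[-0.1,-0.05,2],[0,0,0]],[[0,0,1.3],[0,0,0]],[[0,0,0.35],[0,0,0]],[[0,0,0],[0,0,0]],[[0,0,0],[0,0,0]]]' | grep -E 'tcp|contact|width'
python3 -m crank '[[[0,0,0],[0,0,0]],[[0,0,0],[0,0,0]],[[0,0,0],[0,0,0]],[[0,0,-1],[0,0,0]],[[0,0,-2],[0,0,0]]]' 7.8 | grep -E 'contact|width'
python3 -m crank '[[[0,0,-4],[0,0,0]],[[0,0,-4],[0,0,0]],[[0,0,-4],[0,0,0]],[[0,0,0],[0,0,0]],[[0,0,0],[0,0,0]]]' | grep -E 'tcp'
python3 - <<'E'
from h import *
im,d,W=cloud('wrist');intray(W)
go(disp(-222),120,88)
E
python3 -m crank '[[[0,0,0],[0,0,0.072]],[[0,0,0],[0,0,0.071]],[[-4.3,1,0],[0,0,0]],[[-4.3,2,0],[0,0,0]],[[0,2.5,0],[0,0,0]]]' 0 >/dev/null
python3 -m crank '[[[0,2.5,0],[0,0,0]],[[0,4.5,0],[0,0,0]],[[0,4.2,0],[0,0,0]],[[0,2.4,0],[0,0,0]],[[0,0,0],[0,0,0]]]' >/dev/null
python3 -m crank '[[[0,0,2],[0,0,0]],[[0,0,3],[0,0,0]],[[0,0,0],[0,0,0]],[[0,0,0],[0,0,0]]]' >/dev/null
python3 -c "
from h import *
go(disp(-222),27,88)"
```

```text
tcp_pos: [0.4409, -0.0329, -0.0243]
contact_force: [-1.0, -0.2, 7.0]
grip_width: 0.0587
contact_force: [-1.3, -0.4, -0.1]
grip_width: 0.0779
tcp_pos: [0.4406, -0.0326, 0.1258]
obj n 4904 min [-30.6  42.6  33.1] max [29.6 82.4 43.1] ((-0.5719566345214844, 62.627159118652344), (60.193965911865234, 39.732872009277344), 0.4042936861515045)
obj n 7971 min [-30.8 -42.4  33. ] max [29.9 40.5 43.1] ((-0.5327529907226562, -0.7687759399414062), (82.63507080078125, 60.39800262451172), 89.32386779785156)
shift cm [-11.58  17.56   0.47] turn [-0.    -0.001  0.143] yaw 96.22 pos [439.8 -32.7 124.8] w 78.4 F 0.0 t 35.85 cf [-0.1 -0.2 -0.5]
shift cm [-0.28  0.07  4.7 ] turn [-0.003  0.    -0.001] yaw 87.93 pos [ 626.4 -126.1   74. ] w 0.1 F 0.0 t 37.25 cf [-0.9  0.1  0.6]
```

```bash
python3 -m crank '[[[-0.3,0.1,3],[0,0,0]],[[0,0,1.8],[0,0,0]],[[1,0,0],[0,0,0]],[[1.5,0,0],[0,0,0]],[[1.5,0,0],[0,0,0]]]' |grep -E 'tcp|contact'
python3 -m crank '[[[1.5,0,0],[0,0,0]],[[1.5,0,0],[0,0,0]],[[1.5,0,0],[0,0,0]],[[1.5,0,0],[0,0,0]],[[1,0,0],[0,0,0]]]' |grep -E 'tcp|contact'
python3 -m crank '[[[1,0,0],[0,0,0]],[[0.8,0,0],[0,0,0]],[[0.4,0,0],[0,0,0]],[[0,0,0],[0,0,0]],[[0,0,0],[0,0,0]]]' |grep -E 'tcp|contact'
```

```text
tcp_pos: [0.6305, -0.0895, 0.0277]
contact_force: [0.0, -8.1, -4.6]
tcp_pos: [0.6329, -0.0207, 0.0278]
contact_force: [1.0, -11.3, -5.3]
tcp_pos: [0.6332, -0.0125, 0.028]
contact_force: [2.4, -34.6, -10.8]
```

```bash
python3 -m crank '[[[-2,0,0],[0,0,0]],[[-3,0,0],[0,0,0]],[[-3,0,0],[0,0,0]],[[-3,0,0],[0,0,0]],[[-2.5,0,0],[0,0,0]]]' >/dev/null
python3 -m crank '[[[0,0,-4],[0,0,0]],[[0,0,-4],[0,0,0]],[[0,0,-4],[0,0,0]],[[0,0,-4],[0,0,0]],[[0,0,-4],[0,0,0]]]' 7.8 60 >/dev/null
python3 -m crank '[[[5,0,0],[0,0,0]],[[5,0,0],[0,0,0]],[[5,0,0],[0,0,0]],[[5,0,0],[0,0,0]],[[5,0,0],[0,0,0]]]' >/dev/null
python3 -m crank '[[[4,-0.2,0],[0,0,0]],[[1.6,0,0],[0,0,0]],[[0,0,0],[0,0,0]],[[0,0,0],[0,0,0]],[[0,0,0],[0,0,0]]]' |grep -E 'tcp|width'
python3 - <<'E'
from h import *
go(disp(81,1),-23,88)
im,d,W=cloud('wrist');apron(W);save(im,'w4.png')
E
```

```text
tcp_pos: [0.6377, 0.1714, 0.2275]
grip_width: 0.0779
shift cm [ 0.27 -0.16 25.05] turn [ 0.001  0.001 -0.004] yaw 87.79 pos [637.7 171.4 227.5] w 77.9 F 0.0 t 40.75 cf [ 0.6 -0.8  0.2]
apron box 2133 ((80.6847152709961, 1.954355239868164), (60.080055236816406, 40.60527420043945), 89.22697448730469) 42.60719327594492
paddle x -176.84627262955559
```

```bash
python3 -m crank '[[[0.1,-0.2,4],[0,0,0.003]],[[0,0,5],[0,0,0]],[[0,0,5],[0,0,0]],[[0,0,5],[0,0,0]],[[0,0,2],[0,0,0]]]' >/dev/null
python3 -m crank '[[[0,0,2],[0,0,0]],[[0,0,1.5],[0,0,0]],[[0,0,0.6],[0,0,0]],[[0,0,0],[0,0,0]]]' |grep -E 'tcp|contact'
python3 -m crank '[[[0,0,0],[0,0,0]],[[0,0,0],[0,0,0]],[[0,0,0],[0,0,0]],[[0,0,0],[0,0,0]],[[0,0,0],[0,0,0]]]' 4 60 | grep -E 'tcp|width|force'
python3 -m crank '[[[0,0,-2],[0,0,0]],[[0,0,-3],[0,0,0]],[[0,0,-3],[0,0,0]],[[0,-2,-1],[0,0,0]],[[0,-4,0],[0,0,0]]]' | grep -E width
python3 -m crank '[[[0,-4,0],[0,0,-0.07]],[[0,-4,0],[0,0,-0.07]],[[0,-4,0],[0,0,0]],[[-4,-2,0],[0,0,0]],[[-4,0,0],[0,0,0]]]' | grep -E width
python3 -m crank '[[[-4,0,0],[0,0,0]],[[-4,0,0],[0,0,0]],[[-3,0,0],[0,0,0]],[[0,0,0],[0,0,0]],[[0,0,0],[0,0,0]]]' |grep -E 'width|force'
python3 - <<'E'
from h import *
go(tray(-64),-24,96.1); held()
E
```

```text
tcp_pos: [0.6355, 0.1744, -0.0244]
contact_force: [-0.8, 0.1, 0.0]
tcp_pos: [0.6368, 0.1753, -0.0227]
contact_force: [0.3, -0.1, 6.1]
grip_width: 0.0593
gripper_force: 65.8
grip_width: 0.059
grip_width: 0.059
contact_force: [0.1, 0.7, -1.5]
grip_width: 0.059
gripper_force: 65.1
shift cm [-5.66 -1.53  9.  ] turn [ 0.    -0.    -0.006] yaw 95.73 pos [455.3 -17.8  66. ] w 59.0 F 65.1 t 43.7 cf [ 0.1  0.7 -1.5]
held front x 18.8 top z -65.5 3568
```

```bash
python3 -m crank '[[[-2.6,-1,0],[0,0,0]],[[-2.4,-0.6,1],[0,0,-0.006]],[[-0.5,0,3],[0,0,0]],[[0,0,1.5],[0,0,0]],[[0,0,0],[0,0,0]]]' | grep -E width
python3 -m crank '[[[0,0,0],[0,0,0]],[[0,0,0],[0,0,0]]]' | grep -E width
python3 -c "
from h import *
go(tray(-63),-24,96.1);held()"
```

```text
grip_width: 0.059
grip_width: 0.0592
shift cm [-0.16 -0.04  3.55] turn [ 0.001 -0.     0.003] yaw 96.27 pos [445.8 -73.   11.5] w 59.2 F 65.1 t 44.45 cf [-0.8  0.6 -0. ]
held front x 18.8 top z -65.5 3571
```

```bash
python3 -m crank '[[[-0.1,-0.05,2],[0,0,0]],[[0,0,1.3],[0,0,0]],[[0,0,0.3],[0,0,0]],[[0,0,0],[0,0,0]],[[0,0,0],[0,0,0]]]' | grep -E 'tcp|contact|width'
python3 -m crank '[[[0,0,0],[0,0,0]],[[0,0,0],[0,0,0]],[[0,0,0],[0,0,0]],[[0,0,-1],[0,0,0]],[[0,0,-2],[0,0,0]]]' 7.8 | grep -E 'contact|width'
python3 -m crank '[[[0,0,-4],[0,0,0]],[[0,0,-4],[0,0,0]],[[0,0,-4],[0,0,0]],[[0,0,-4],[0,0,0]],[[0,0,0],[0,0,0]]]' | grep -E 'tcp'
python3 - <<'E'
from h import *
im,d,W=cloud('wrist');intray(W)
im,d,W=cloud('top')
Z=W[...,2]
m=(Z>.022)&(Z<.045)&(W[...,0]>.3)&(W[...,0]<.75)&(abs(W[...,1])<.55)
n,l,st,ce=cv2.connectedComponentsWithStats(m.astype(np.uint8))
for i in range(1,n):
    if st[i,4]>100:q=W[l==i][:,:2].astype(np.float32)*1000;print(st[i,4],cv2.minEnclosingCircle(q))
go([456,-313],-24,None)
E
```

```text
tcp_pos: [0.4453, -0.0747, -0.0245]
contact_force: [0.5, -0.4, -0.7]
grip_width: 0.0593
contact_force: [-0.5, 0.0, -0.3]
grip_width: 0.078
tcp_pos: [0.4477, -0.0754, 0.1694]
obj n 4204 min [-30.6  42.2  33. ] max [29.5 82.3 43.2] ((-0.5509834289550781, 62.173370361328125), (60.05324935913086, 40.001625061035156), 0.18470768630504608)
obj n 3643 min [-30.2  -0.   33.1] max [29.7 40.  43.2] ((-0.25972747802734375, 19.937789916992188), (39.90873718261719, 59.94565963745117), 89.78695678710938)
obj n 6032 min [-30.9 -84.4  33. ] max [29.2 -2.6 43.4] ((-0.8147315979003906, -43.52815628051758), (81.77757263183594, 60.06293487548828), 89.984375)
177 ((665.0301513671875, -481.565673828125), 84.44847106933594)
320 ((667.5335083007812, -518.0216064453125), 85.15010833740234)
977 ((626.9834594726562, -16.904600143432617), 83.4478530883789)
208 ((605.2291870117188, -395.59771728515625), 45.145965576171875)
253 ((497.9100646972656, 315.22711181640625), 26.05863380432129)
256 ((458.92974853515625, -312.54644775390625), 25.597230911254883)
740 ((439.13043212890625, 11.826021194458008), 64.43301391601562)
shift cm [-23.87  -1.53  18.93] turn [ 0.002 -0.002 -0.   ] yaw 96.21 pos [445.  -74.4 165.7] w 77.8 F 0.0 t 46.1 cf [-0.   0.9  0.1]
```

All four boxes stand in the tray, so on to the canister on the −y side.

```bash
python3 -m crank '[[[-4,0,0],[0,0,0]],[[-5,-0.3,0],[0,0,0]],[[-5,-0.5,0],[0,0,0]],[[-5,-0.5,0],[0,0,0]],[[-4.9,0,0],[0,0,0]]]' 7 >/dev/null
python3 -m crank '[[[0,0,0],[0,0,0]],[[0,0,0],[0,0,0]],[[0,0,0],[0,0,0]]]' |grep tcp
cat >> h.py <<'E'
def can(W,xy,rad=60):
    d=np.hypot(W[...,0]*1000-xy[0],W[...,1]*1000-xy[1]);Z=W[...,2]*1000
    m=(d<rad)&(Z>25)&(Z<40);q=W[m][:,:2].astype(np.float32)*1000
    print('can',m.sum(),cv2.minEnclosingCircle(q),cv2.minAreaRect(q),'z',np.percentile(Z[m],[5,50,95]))
E
python3 - <<'E'
from h import *
im,d,W=cloud('wrist');can(W,[458,-313]);go([458,-313],-24,96.1)
E
```

```text
tcp_pos: [0.4568, -0.3118, 0.1635]
can 2364 ((455.8875427246094, -314.1013488769531), 25.394283294677734) ((455.90252685546875, -313.87890625), (49.77384948730469, 50.284664154052734), 5.131978988647461) z [31.44740399 32.87974256 34.12551453]
shift cm [-0.21  0.08 18.78] turn [-0.002 -0.002  0.003] yaw 96.3 pos [ 457.3 -311.4  163.8] w 69.7 F 0.0 t 46.95 cf [-0.7  0.1  0.6]
```

```bash
python3 -m crank '[[[-0.3,-0.15,4],[0,0,0]],[[0,0,5],[0,0,0]],[[0,0,5],[0,0,0]],[[0,0,2.5],[0,0,0]],[[0,0,0],[0,0,0]]]' >/dev/null
python3 -m crank '[[[0,0,1.5],[0,0,0]],[[0,0,1.1],[0,0,0]],[[0,0,0],[0,0,0]],[[0,0,0],[0,0,0]]]' |grep -E 'tcp|contact'
python3 -m crank '[[[0,0,0],[0,0,0]],[[0,0,0],[0,0,0]],[[0,0,0],[0,0,0]],[[0,0,0],[0,0,0]],[[0,0,0],[0,0,0]]]' 3.5 50 | grep -E 'tcp|width|force'
python3 -m crank '[[[0,0,-2],[0,0,0]],[[0,0,-4],[0,0,0]],[[0,0,-4],[0,0,0]],[[0,0,0],[0,0,0]],[[0,0,0],[0,0,0]]]' | grep -E 'tcp|width|force'
python3 - <<'E'
from h import *
go(tray(-111.5),-29,96.1)
s,im,W,T=toolpts();save(im,'w5.png')
m=(abs(T[...,0])<32)&(abs(T[...,1])<22)&(T[...,2]<-48)&(T[...,2]>-75);q=T[m]
print(len(q),np.median(q[:,2]),cv2.minEnclosingCircle(q[abs(q[:,2]-np.median(q[:,2]))<4][:,:2].astype(np.float32)))
E
```

```text
tcp_pos: [0.4567, -0.3166, -0.0256]
contact_force: [0.5, -0.1, -0.1]
tcp_pos: [0.4568, -0.3167, -0.0251]
contact_force: [-1.0, 2.2, 6.8]
grip_width: 0.0484
gripper_force: 50.9
tcp_pos: [0.457, -0.3164, 0.0747]
contact_force: [0.5, -0.3, -1.7]
grip_width: 0.0483
gripper_force: 52.1
shift cm [19.31  1.45 10.36] turn [0.002 0.001 0.002] yaw 96.21 pos [ 457.  -316.4   74.7] w 48.3 F 52.1 t 48.85 cf [ 0.5 -0.3 -1.7]
11380 -57.9796549642919 ((2.1641433238983154, -0.6965326070785522), 26.358659744262695)
```

View pics/w5.png

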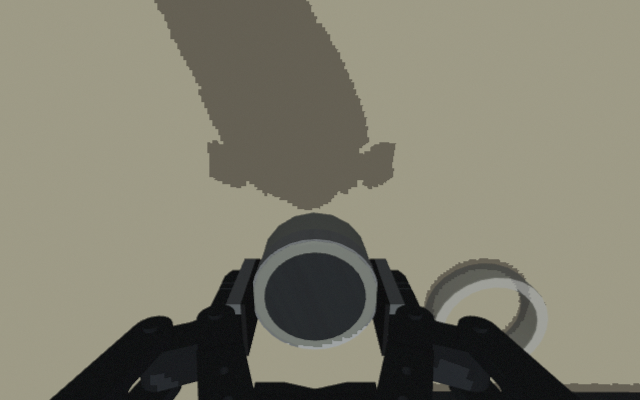

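The canister is held upright, about 2 mm ahead of the pad centre.

```bash
python3 -m crank '[[[4,0.4,0],[0,0,0]],[[5,0.5,0],[0,0,0]],[[5,0.5,0],[0,0,0]],[[4,0,0],[0,0,0]],[[1,0,2],[0,0,0]]]' >/dev/null
python3 -m crank '[[[0,0,3],[0,0,0]],[[0,0,0],[0,0,0]],[[0,0,0],[0,0,0]],[[0,0,0],[0,0,0]]]' |grep -E 'tcp|width'
python3 -c "
from h import *
go(tray(-114),-22,96.1)"
```

```text
tcp_pos: [0.45, -0.1275, 0.0244]
grip_width: 0.0482
shift cm [0.2  0.13 4.64] turn [ 0.     0.001 -0.   ] yaw 96.1 pos [ 450.  -127.5   24.4] w 48.2 F 52.2 t 49.8 cf [ 0.2  0.7 -1.2]
```

```bash
python3 -m crank '[[[0.2,0.1,2],[0,0,0]],[[0,0,1.5],[0,0,0]],[[0,0,0.8],[0,0,0]],[[0,0,0.3],[0,0,0]],[[0,0,0],[0,0,0]]]' | grep -E 'tcp|contact|width'
python3 -m crank '[[[0,0,0],[0,0,0]],[[0,0,0],[0,0,0]],[[0,0,0],[0,0,0]]]' | grep -E 'tcp|contact|width'
```

```text
tcp_pos: [0.4506, -0.1248, -0.0211]
contact_force: [-2.7, 0.9, 5.6]
grip_width: 0.0486
tcp_pos: [0.4506, -0.1248, -0.0212]
contact_force: [-2.9, 1.3, 5.9]
grip_width: 0.0481
```

Floor contact; release and head to the other canister.

```bash
python3 -m crank '[[[0,0,0],[0,0,0]],[[0,0,0],[0,0,0]],[[0,0,0],[0,0,0]],[[0,0,-1],[0,0,0]],[[0,0,-2],[0,0,0]]]' 7 | grep -E 'contact|width'
python3 -m crank '[[[0,0,-4],[0,0,0]],[[0,0,-4],[0,0,0]],[[0,0,-4],[0,0,0]],[[0,0,-4],[0,0,0]],[[0,0,0],[0,0,0]]]' | grep -E 'tcp'
python3 - <<'E'
from h import *
im,d,W=cloud('wrist');intray(W,28,38)
can(W,tray(-111.7),35)
im,d,W=cloud('top');can(W,[497,314],90)
go([495.5,313],166,96.1)
E
```

```text
contact_force: [0.2, -0.2, 0.4]
grip_width: 0.0701
tcp_pos: [0.4535, -0.1254, 0.1724]
obj n 89 min [-29.7  -0.4  30.7] max [29.5  0.8 37.9] ((-0.1477375030517578, 0.18886661529541016), (59.19741439819336, 1.1513031721115112), 0.056743230670690536)
obj n 82 min [-30.4 -45.   32.3] max [ 26.  -44.1  37.5] ((-2.2032718658447266, -44.536346435546875), (56.48455810546875, 0.8965635299682617), 0.062183115631341934)
obj n 2155 min [ -26.  -136.2   28.3] max [ 24.  -85.4  38. ] ((-0.7627105712890625, -110.55304718017578), (50.314144134521484, 49.96934127807617), 68.50514221191406)
can 2395 ((449.7293395996094, -117.80079650878906), 29.87842559814453) ((449.6685791015625, -118.19490051269531), (50.1190071105957, 58.757835388183594), 1.9240092039108276) z [35.44881313 36.89902759 38.38609248]
can 246 ((497.7048034667969, 315.1271057128906), 25.78545379638672) ((497.7737731933594, 315.2940368652344), (47.582252502441406, 48.89923858642578), 87.9267349243164) z [27.04461194 32.38033814 36.8263293 ]
shift cm [42.96  9.16  0.34] turn [ 0.002 -0.001  0.002] yaw 96.22 pos [ 451.  -124.   168.7] w 70.1 F 0.0 t 51.7 cf [-0.1  0.2 -0.6]
```

```bash
python3 -m crank '[[[4.3,0.9,0],[0,0,0]],[[4.3,0.9,0],[0,0,0]],[[4.3,0.9,0],[0,0,0]],[[4.3,0.9,0],[0,0,0]],[[4.3,0.9,0],[0,0,0]]]' >/dev/null
python3 -m crank '[[[4.3,0.9,0],[0,0,0]],[[4.3,0.9,0],[0,0,0]],[[4.3,1,0],[0,0,0]],[[4.3,1,0],[0,0,0]],[[4.2,0.9,0],[0,0,0]]]' >/dev/null
python3 -m crank '[[[0,0,0],[0,0,0]],[[0,0,0],[0,0,0]],[[0,0,0],[0,0,0]],[[0,0,0],[0,0,0]]]' |grep tcp
python3 - <<'E'
from h import *
im,d,W=cloud('wrist');can(W,[496,313.5],90);go([496,313.5],-27,96.1)
E
```

```text
tcp_pos: [0.4957, 0.31, 0.1675]
can 2347 ((494.81414794921875, 314.62139892578125), 25.440393447875977) ((494.7898864746094, 314.5385437011719), (49.111732482910156, 50.69762420654297), 5.153295040130615) z [31.40565967 32.88597336 34.1121746 ]
shift cm [ 0.31  0.06 19.47] turn [-0.001  0.    -0.001] yaw 96.04 pos [495.8 310.3 167.7] w 70.3 F 0.0 t 53.15 cf [-0.2 -0.3  0.2]
```

```bash
python3 -m crank '[[[0.4,-0.05,4],[0,0,0]],[[0,0,5],[0,0,0]],[[0,0,5],[0,0,0]],[[0,0,2.5],[0,0,0]],[[0,0,0],[0,0,0]]]' >/dev/null
python3 -m crank '[[[0,0,1.5],[0,0,0]],[[0,0,1.3],[0,0,0]],[[0,0,0],[0,0,0]],[[0,0,0],[0,0,0]]]' |grep -E 'tcp|contact'
python3 -m crank '[[[0,0,0],[0,0,0]],[[0,0,0],[0,0,0]],[[0,0,0],[0,0,0]],[[0,0,0],[0,0,0]],[[0,0,0],[0,0,0]]]' 3.5 50 | grep -E 'tcp|width|force'
python3 -m crank '[[[0,0,-2],[0,0,0]],[[0,0,-4],[0,0,0]],[[0,0,-4],[0,0,0]],[[0,0,0],[0,0,0]],[[0,0,0],[0,0,0]]]' | grep -E 'tcp|width|force'
python3 - <<'E'
from h import *
go(tray(111.5),-22,96.1)
s,im,W,T=toolpts()
m=(abs(T[...,0])<32)&(abs(T[...,1])<22)&(T[...,2]<-48)&(T[...,2]>-75);q=T[m];z=np.median(q[:,2]);k=q[abs(q[:,2]-z)<2]
print(len(q),z,k.min(0),k.max(0))
E
```

```text
tcp_pos: [0.4952, 0.3162, -0.0247]
contact_force: [-0.7, -0.9, 0.3]
tcp_pos: [0.4954, 0.3164, -0.0241]
contact_force: [-1.2, -0.4, 4.9]
grip_width: 0.0489
gripper_force: 51.1
tcp_pos: [0.4951, 0.3166, 0.0757]
contact_force: [0.2, -0.4, -2.0]
grip_width: 0.0486
gripper_force: 52.2
shift cm [-20.93  -9.13   9.72] turn [ 0.001 -0.002  0.002] yaw 96.21 pos [495.1 316.6  75.7] w 48.6 F 52.2 t 55.05 cf [ 0.2 -0.4 -2. ]
10892 -56.90468095618504 [-27.42202231 -21.99971938 -58.88083452] [ 24.29097725  21.99702011 -54.90561422]
```

```bash
python3 -m crank '[[[-4,-2,0],[0,0,0]],[[-4.5,-2,0],[0,0,0]],[[-4.5,-2,0],[0,0,0]],[[-4.5,-2,0],[0,0,0]],[[-3,-1.1,1],[0,0,0]]]' >/dev/null
python3 -m crank '[[[-0.3,0,3],[0,0,0]],[[0,0,1],[0,0,0]],[[0,0,0],[0,0,0]],[[0,0,0],[0,0,0]],[[0,0,0],[0,0,0]]]' |grep -E 'tcp|width'
python3 -c "
from h import *
go(tray(113),-21,96.1)"
```

```text
tcp_pos: [0.4275, 0.1002, 0.0253]
grip_width: 0.0484
shift cm [ 0.03 -0.06  4.63] turn [ 0.001 -0.     0.003] yaw 96.27 pos [427.5 100.2  25.3] w 48.4 F 52.3 t 56.1 cf [ 0.5  0.2 -0.9]
```

```bash
python3 -m crank '[[[0.05,-0.05,2],[0,0,0]],[[0,0,1.5],[0,0,0]],[[0,0,0.8],[0,0,0]],[[0,0,0.3],[0,0,0]],[[0,0,0],[0,0,0]]]' | grep -E 'tcp|contact|width'
python3 -m crank '[[[0,0,0],[0,0,0]],[[0,0,0],[0,0,0]],[[0,0,0],[0,0,0]]]' | grep -E 'tcp|contact|width'
```

```text
tcp_pos: [0.4262, 0.1004, -0.0201]
contact_force: [-4.2, 0.5, 11.9]
grip_width: 0.0484
tcp_pos: [0.4262, 0.1004, -0.0201]
contact_force: [-3.7, -0.0, 9.8]
grip_width: 0.0486
```

```bash
python3 -m crank '[[[0,0,0],[0,0,0]],[[0,0,0],[0,0,0]],[[0,0,0],[0,0,0]],[[0,0,-1],[0,0,0]],[[0,0,-2],[0,0,0]]]' 7 | grep -E 'contact|width'
python3 -m crank '[[[0,0,-4],[0,0,0]],[[0,0,-4],[0,0,0]],[[0,0,-4],[0,0,0]],[[0,0,-4],[0,0,0]],[[0,0,-4],[0,0,0]]]' >/dev/null
python3 -m crank '[[[-4,0,-2],[0,0,0]],[[-4,0,-2],[0,0,0]],[[-3,0,0],[0,0,0]],[[0,0,0],[0,0,0]],[[0,0,0],[0,0,0]]]' | grep -E 'tcp'
python3 - <<'E'
from h import *
im,d,W=cloud('wrist');save(im,'w6.png');intray(W,30,46);t=tr(W)
for y in(-110,-64,-22,20,63,110):
    m=(abs(t[...,1]-y)<12)&(abs(t[...,0])<12);print(y,m.sum(),np.percentile(t[m][:,2],[5,50,95]).round(1) if m.sum() else '')
apron(W)
E
```

```text
contact_force: [0.5, -0.2, -0.4]
grip_width: 0.0703
tcp_pos: [0.4377, -0.0101, 0.2487]
obj n 2003 min [-26.   87.   30.3] max [ 24.  136.   39.8] ((-0.9934272766113281, 111.53050231933594), (49.0139045715332, 49.92211151123047), 89.95516204833984)
obj n 8887 min [ -31.1 -135.7   30. ] max [29.4 83.  43.2] ((-0.9304904937744141, -26.341079711914062), (218.72386169433594, 60.527679443359375), 89.87655639648438)
-110 332 [36.  37.1 38.4]
-64 393 [39.4 40.8 41.9]
-22 419 [39.5 40.8 41.9]
20 1993 [ 40.  357.1 360.8]
63 545 [39.4 40.7 42. ]
110 564 [35.7 37.  38.3]
apron box 0 ((0.0, 0.0), (0.0, 0.0), 0.0) nan
paddle x -177.47548407328154
  return _methods._mean(a, axis=axis, dtype=dtype,
  ret = ret.dtype.type(ret / rcount)
```

View pics/w6.png

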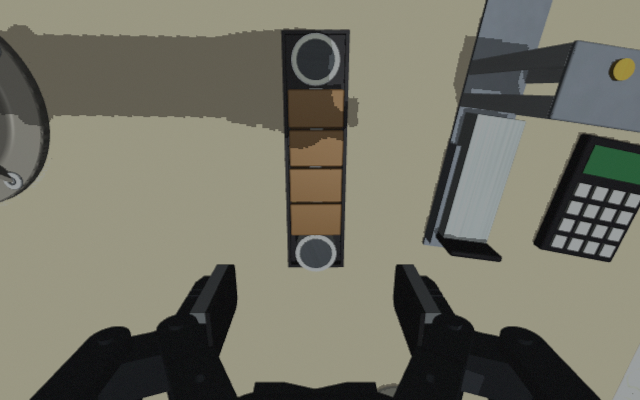

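The picture shows a clean row of six in the tray (columns 288–345, rows 35–265), canisters at both ends and tops at about 40.8 and 37 mm. The shaft is empty and the paddle is at rest. The gripper is clear, so I'm handing in.

```bash
python3 -c "
from bench import r
print(r.hand_in())"
```

```text
the job is handed in; nothing more can be done
None
```

I handed the job in with all four coin boxes and both canisters standing flat in one row in the tray, the dispenser empty and its slide back at rest; the hand-in call returned no verdict.

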